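# Open a flow-cell port in the locking pliers

### The arm

A 7-joint arm with a two-finger parallel gripper is mounted at the origin on the work surface; the furniture and walls round the work are solid. World frame = base frame: x ahead of the robot, y to its left, z up, the work surface at z = 0. Lengths are in m, angles in rad, forces in N, time in s.
With the tool pointing down it reaches from about 0.4 to 0.9 m from the base axis. Payload 5.5 kg.
Tool frame: the origin (TCP) lies midway between the tips of the shut fingers; the grasp point (between the pads) lies r.tcp_to_grasp behind it (r.tcp_to_grasp is the distance from the TCP to the grasp point, in m); z points along the fingers, y is the direction in which the jaws open and shut (so a half turn about z gives the same grasp; the last joint's range is limited). The gripper opens to 85 mm and grips with 20 to 120 N. Pads are 22 mm wide; open, the fingers measure 114 mm over their backs; the gripper's body (76 mm by 85 mm) begins 54 mm behind the grasp point. The pads swing forward as they close: fully open they stand 13 mm farther back than shut.
Start: joints at [1.515, 0.501, -0.427, 1.55, 0.221, 1.138, -0.21], TCP at [0.204, -0.617, 0.231] pointing down, gripper open.
Joint ranges: [-2.88, 2.88], [-0.31, 2.03], [-1.54, 1.56], [0.2, 2.42], [-1.41, 4.55], [0.19, 2.02], [-2.57, 2.57]. Speed limits (rad/s): [2.57, 2.57, 3.14, 3.14, 3.14, 3.14, 3.14].

### API

Orientations are given as a rotation vector (axis times angle).
In Python, from cell import r, imaging, job_done gives the robot as it stands.
- The arm moves only by the shell command python3 -m jog 'ROWS' [OPENING] [FORCE]. ROWS is a JSON object of lists of equal length, an entry for each row: "delta_pos": the shift along the tool's x, y, z in mm, a list of three; "delta_rot": the turn, a rotation vector about the tool's x, y, z in rad, a list of three. A call has 1 to 8 rows; each row is the pose to reach, as a shift and turn from the pose commanded when the call began, along the tool's axes at that moment; what a row does not reach only later rows make up. A row lasts 1/8 s, in which the tool goes at most 62.5 mm and 10.7 degrees, less where a joint would pass 70% of its speed; a pose out of reach is approached as far as the arm can. A call with a gripper value outside its range is refused whole. OPENING is the opening, from 0 (shut) to 1 (fully open), set as the call begins (- or left out, the last holds). The fingers move at their own pace and stop on an object; FORCE is the grip in N (left out, the last holds). Time passes only in rows, so rows that repeat a pose let the fingers close. It gives the time, the measured TCP pose, the force and the opening at its end, in the units of the state.
- r.sense(): the state, without advancing time (a new reading comes with each control period).
- imaging.camera(name): name is "side" or "top"; returns the picture (400x640x3 uint8, red, green, blue); there is no depth.
- imaging.camera_model(name): a dict with "fx", "fy", "cx", "cy" (pixels), "eye" and "attitude" of the camera in the world. Camera axes: x right, y down, z forward; pixel columns grow to the right and rows downward; lengths in m; the calibration is good to about 2 mm. A picture is of the moment at which its call begins. camera_model takes no time and is no camera call.
- job_done(): hands the job in, once; it reports no verdict.
Trained networks look in the newest picture that a camera, given by its name, has taken for a name from the list of things; names that differ only in an ending like _2 or _b are one class to them, and where a whole thing is asked for, a point or a joint stands for the part that bears it (a point fixed in the world has none). Each returns a list of dicts, best first, with "confidence" (0 to 1); they miss things now and then, are a little off and sometimes report something else, mostly with a low value. They report only what shows in the picture. A call takes as long as a camera call. They do not tell look-alikes from the thing itself.
- imaging.outline_of(query, camera): "region" (400x640 bool, what is visible of it) and "box" ([left, top, right, bottom] in pixels, round what is visible of it).
The state is a dict: "time": time; "joint_pos": joint angles; "qd": joint speeds; "tau": joint torques, N m; "tool_pos": TCP position; "eef_rot": TCP orientation; "ft_force": force on the tool from outside, world axes, zero at the start; "moment": the same for the moment, N m; "grip_width": finger opening in m.
Only numpy, scipy, OpenCV 4.12 (cv2) and the standard library are available. Lean on these libraries where they do the work, as an engineer would, in place of code of your own. Each camera call takes 0.05 s, during which the arm holds its last target.

### The job

Stand the loose flow-cell block between the open jaws of the bench-mounted locking pliers and push the loose handle shut until it snaps over centre and stays locked on the block by itself. With the block held, swivel its flat port cover sideways about the pivot screw, all the way to its stop, then flick the release lever so that the pliers spring open and leave the block standing free in the open jaws with the port uncovered. Leave everything else on the bench where it is.

Things in the scene. Friction and masses are not known exactly. Their poses are not given: they have to be found in the camera images.
- pliers: Bench-mounted locking pliers lying flat, fixed to the worktop (place and turn vary). Origin at worktop level under the moving jaw's pin side; x runs from the jaws to the handles, y from the fixed to the moving side, z up. Its frame is meant by 'pliers' below, in mm. 10 thick base plate x -10..118, y -52..44; no part is higher than 45. It grips with about 12 N.
- seat (a point): Point on the bare worktop midway between the open jaws, pliers (-60, 5, 0): the block's centre stands here, its long side along pliers x, either way round. Fixed jaw face at y -25 (x -78..-42), moving nose at x -59, y +36 when open: 61 gap, 7 play a side. Jaws are 4..28 high, reach to x -85, arms out to y +68. Closing slides the block about 7 mm toward the fixed jaw.
- grip_handle (a joint): Moving handle, hinged on a vertical pin at pliers (32, 33). 0 = open, pointing 0.7 rad from pliers x toward +y; grows as it is pushed toward -y; 0.7 = at its stop, along pliers x. Dead centre at 0.6: before it, it springs open again within a second; past it, it stays locked, but only with the block in the jaws. Needs about 5 N, pushed at handle_push toward -y.
- release_lever (a joint): Release lever, hinged on a vertical pin at pliers (105, 15). 0 = at rest; grows as its paddle is pushed sideways toward pliers -y; stop at 0.5 (paddle moved about 18 mm). At about 0.22 it has pushed a locked handle back over centre, which then springs open by itself. A few N; springs back.
- moving_jaw: Moving jaw with a round nose, 16 mm diameter, 5..25 mm above the worktop, that presses on the block. Its origin is not at the nose but at the jaw's pin, pliers (0, 22, 0).
- cell_block: Loose aluminium flow-cell block, 76 long (x) x 46 wide (y) x 66 high, about 0.5 to 0.75 kg, with the port, a 20 mm hole, in its top at x +14. Origin at the centre of its underside; z up. Grip it across the 46 mm width, above the jaws' height (28).
- port_cover (a joint): Flat steel cover, 30 wide, 4 thick, lying on top of the block, turning stiffly on a pivot screw at block (-24, 0) mm. 0 = along block +x, port covered; grows counter-clockwise seen from above (free end toward block +y) to its stop at 1.57, straight out to block +y. Stays where left. About 2 N at the lip turns it.
- amber_bottle: Brown reagent bottle, 56 diameter, 105 high, near the block; origin at the centre of its underside. Leave alone.
- ferrule_tin: White round tin, 54 diameter, 26 high, beside the jaws; origin at the centre of its underside. Leave alone.
- tape_roll: Tape roll lying flat, 64 diameter, 19 high; origin at the centre of its underside. Leave alone.
- timer: Small white timer, 56 x 66 x 20; origin at the centre of its underside. Leave alone.
- spares_tub: Clear lidded tub, 75 x 116 x 52; origin at the centre of its underside. Leave alone.
- handle_push (a point): Point on the outer (+y) face of the moving handle, 66 mm from its pin, 27 above the worktop; moves with it (at pliers (98, 40) when shut). The handle is a bar 14 wide, 85 long, 15..39 above the worktop.
- lever_paddle (a point): Middle of the +y face of the release lever's upright paddle, which sticks out beyond the handle ends: pliers (143, 17.5), 27 above the worktop at rest; moves with it. Paddle 28 long (x 127..155), 5 thick, 12..42 above the worktop.
- cover_lip (a point): Middle of the cover's upright lip, 47 mm from the pivot, 79 mm above the block's underside; moves with the cover. The lip is 4.5 thick and stands along the cover's centre line, 38 to 56 mm from the pivot, from the cover (70) to 87 mm above the block's underside.
- monitor: Computer monitor, fixed, standing edge-on to the robot between the block and the pliers: a tall obstacle. The screen, 40 mm thick, spans world x 0.445..0.965, y -0.02 (near end) to -0.10 (far end), z 0.135..0.455; its foot plate, 12 mm high, spans x 0.66..0.86, y -0.14..0.09. Origin at the centre of the foot's underside. Go round its near edge or over it.
There are look-alikes about, which are no part of the job. What is shaped like the cell_block but blue or pink is not meant.

How it is judged:
By the outcome, as a careful person would: the job done as asked, in the order asked, and still so for the second after the job is handed in, with the robot touching nothing.
It also fails if it takes over 72 s, if anything falls off the work surface, if the arm or the gripper's body presses on something with over 40 N, if the wrist force passes 120 N, or if a joint passes its speed limit or range.

## Working session

There is one attempt and no reset: what is moved stays moved. The work goes in short steps, Python scripts to look and compute and a shell command to move; the robot and the scene stay as the last step left them, time stands still between calls to the robot, and variables do not carry over. Pictures are saved under pics/ and viewed, and the job is handed in when it is done.

```bash
ls; mkdir -p pics; python3 - <<'E'
from cell import r, imaging
import cv2
for n in ("side","top"):
    im=imaging.camera(n); cv2.imwrite(f"pics/{n}0.png",im[:,:,::-1])
    print(n,imaging.camera_model(n))
print(r.sense(), r.tcp_to_grasp)
E
```

```text
pics
side {'fx': 381.69135957998816, 'fy': 381.69135957998816, 'cx': 315.943703929124, 'cy': 194.98757363708663, 'eye': array([-0.09818964,  0.439769  ,  1.25192706]), 'attitude': array([-1.29835667,  2.4902961 , -0.70839347])}
top {'fx': 376.6843095779263, 'fy': 376.6843095779263, 'cx': 320.99724968724536, 'cy': 201.57051452722774, 'eye': array([0.32580158, 0.03004259, 1.28545352]), 'attitude': array([-2.14455223,  2.1649874 , -0.13094732])}
{'time': 0.1, 'joint_pos': array([ 1.5152068 ,  0.50178547, -0.4268049 ,  1.55136603,  0.22081693,
        1.13833044, -0.21032195]), 'qd': array([-0.00171831, -0.00264567, -0.00145138, -0.00185997,  0.00011894,
        0.00021917,  0.00063561]), 'tau': array([-1.11149310e-02, -5.70809484e+01, -5.83845466e+00, -2.81745350e+01,
        1.04466628e-02,  5.59567867e-03, -1.20957853e-05]), 'tool_pos': array([ 0.20347309, -0.61664797,  0.23033462]), 'eef_rot': array([-3.09996863e+00, -4.98402534e-01,  3.87274444e-04]), 'ft_force': array([ 0.62260559,  0.03343242, -0.12403378]), 'moment': array([-0.00028422, -0.029633  , -0.02407764]), 'grip_width': 0.08542566120963621} 0.0187
```

View pics/side0.png

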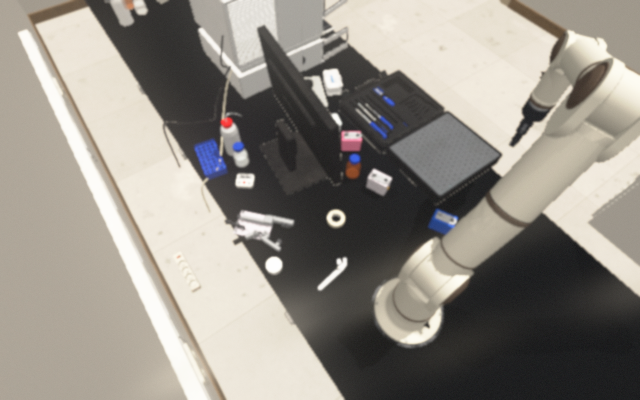

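View pics/top0.png

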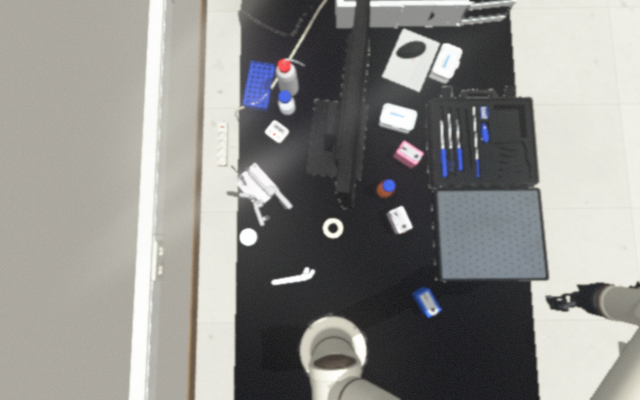

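The top view shows three block-shaped things: silver at (400,220), pink at (408,152) and blue at (427,302). The silver one is the target. The pliers are near (262,190), the bottle at (387,188), the tin at (248,237) and the tape at (333,228).

```bash
cat > h.py <<'E'
import numpy as np, cv2
from scipy.spatial.transform import Rotation as R
from cell import r, imaging
M={n:imaging.camera_model(n) for n in("side","top")}
def proj(n,P):
    m=M[n]; P=np.atleast_2d(P); A=R.from_rotvec(m["attitude"]).as_matrix()
    c=(P-m["eye"])@A
    return np.c_[m["fx"]*c[:,0]/c[:,2]+m["cx"], m["fy"]*c[:,1]/c[:,2]+m["cy"]]
def ray(n,uv,z):
    m=M[n]; uv=np.atleast_2d(uv).astype(float); A=R.from_rotvec(m["attitude"]).as_matrix()
    d=np.c_[(uv[:,0]-m["cx"])/m["fx"],(uv[:,1]-m["cy"])/m["fy"],np.ones(len(uv))]@A.T
    return m["eye"]+d*((z-m["eye"][2])/d[:,2])[:,None]
def crop(im,x0,y0,x1,y1,s,name,curves=(),f0=None):
    c=cv2.resize(np.ascontiguousarray(im[y0:y1,x0:x1,::-1]),None,fx=s,fy=s,interpolation=cv2.INTER_CUBIC)
    for uv,col in curves:
        p=np.round((np.asarray(uv)-[x0,y0]+0.5)*s).astype(np.int32)
        cv2.polylines(c,[p.reshape(-1,1,2)],len(p)>2,col,1)
        if len(p)==1: cv2.circle(c,tuple(int(v) for v in p[0]),3,col,-1)
    cv2.imwrite(name,c)
E
python3 - <<'E'
from h import *
t=imaging.camera("top"); s=imaging.camera("side")
crop(t,225,150,305,260,5,"pics/tp1.png"); crop(t,370,130,450,250,5,"pics/tb1.png")
crop(s,220,190,310,290,6,"pics/sp1.png"); crop(s,330,120,410,210,6,"pics/sb1.png")
a=[cv2.imread(f"pics/{n}.png") for n in("tp1","tb1","sp1","sb1")]
for i,(p,q) in enumerate(((0,1),(2,3))):
    H=max(a[p].shape[0],a[q].shape[0]); 
    o=np.zeros((H,a[p].shape[1]+a[q].shape[1]+10,3),np.uint8); o[:a[p].shape[0],:a[p].shape[1]]=a[p]; o[:a[q].shape[0],-a[q].shape[1]:]=a[q]
    f=min(1,800/o.shape[1],600/o.shape[0]); cv2.imwrite(f"pics/c{i}.png",cv2.resize(o,None,fx=f,fy=f))
    
for q in("cell_block","pliers","amber_bottle","moving_jaw","grip_handle","release_lever","port_cover","cover_lip"):
  for n in("side","top"):
    for d in imaging.outline_of(q,n)[:4]:
        ys,xs=np.nonzero(d["region"]); print(q,n,round(d["confidence"],2),d["box"],len(xs),xs.mean().round(1),ys.mean().round(1))
print(ray("top",[[400,220],[262,190]],0.03), r.sense()["time"])
E
```

```text
cell_block side 0.91 [367.4, 171.2, 389.2, 192.7] 378 377.9 181.3
cell_block side 0.78 [428.2, 210.0, 456.4, 234.3] 444 442.1 221.3
cell_block side 0.71 [337.7, 132.0, 358.9, 150.3] 313 349.9 139.9
cell_block top 0.66 [408.6, 286.0, 438.8, 316.5] 524 425.4 301.5
cell_block top 0.63 [387.4, 207.7, 410.2, 231.3] 398 398.2 219.9
cell_block top 0.56 [394.5, 143.6, 424.5, 165.8] 439 407.2 154.5
pliers side 0.67 [225.0, 212.5, 295.7, 252.0] 1132 256.4 227.0
pliers top 0.61 [224.6, 167.4, 290.8, 225.1] 1464 256.8 189.3
amber_bottle side 0.61 [342.9, 151.6, 358.3, 179.8] 300 352.3 166.3
amber_bottle top 0.51 [375.6, 180.1, 394.8, 194.8] 250 385.6 187.7
moving_jaw side 0.59 [263.3, 231.0, 281.8, 251.5] 191 269.9 240.5
moving_jaw side 0.38 [334.9, 113.5, 343.7, 127.8] 56 336.1 117.9
moving_jaw top 0.49 [251.3, 201.5, 268.0, 227.0] 166 259.4 211.4
grip_handle side 0.58 [233.4, 230.7, 265.8, 244.5] 176 246.7 236.1
grip_handle top 0.43 [225.5, 189.9, 256.1, 199.3] 183 241.9 194.9
release_lever side 0.34 [325.5, 211.5, 344.2, 226.2] 191 334.9 218.1
release_lever top 0.46 [239.1, 172.9, 245.4, 186.
[... 177 characters left out ...]
 211.5, 408.7, 233.3] 213 399.7 220.1
port_cover top 0.65 [402.6, 143.3, 423.2, 162.6] 204 410.0 152.3
port_cover top 0.53 [418.3, 289.9, 436.4, 312.5] 206 427.9 302.4
cover_lip side 0.54 [343.8, 133.1, 359.9, 140.0] 103 351.3 134.5
cover_lip side 0.45 [371.0, 175.1, 388.9, 182.6] 120 379.7 177.7
cover_lip side 0.42 [439.3, 209.7, 455.6, 227.6] 135 446.6 218.1
cover_lip top 0.66 [401.4, 146.4, 422.8, 161.9] 175 409.9 152.5
cover_lip top 0.61 [419.6, 293.6, 438.1, 318.6] 206 428.4 303.5
cover_lip top 0.57 [391.3, 206.7, 407.2, 230.8] 181 399.4 219.5
cover_lip top 0.56 [240.8, 173.3, 241.9, 179.8] 24 241.1 176.8
[[ 0.41951919 -0.22860923  0.03      ]
 [ 0.52535073  0.23306009  0.03      ]] 1.0
```

View pics/c0.png

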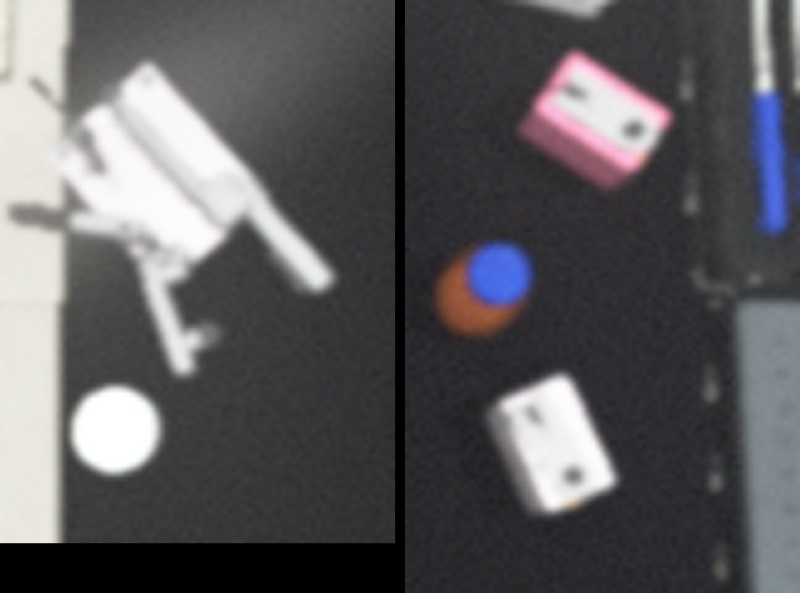

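View pics/c1.png

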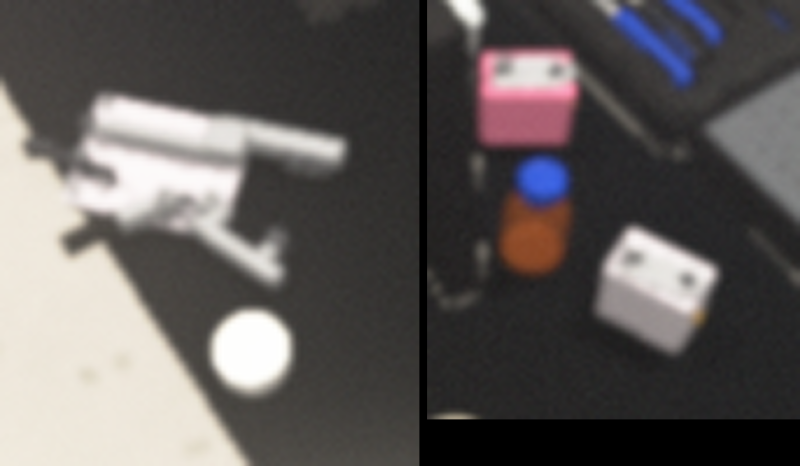

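```bash
cat > pl.py <<'E'
from h import *
def box(x0,x1,y0,y1,z): return [[x0,y0,z],[x1,y0,z],[x1,y1,z],[x0,y1,z]]
c,s=np.cos(.7),np.sin(.7)
hb=[[32+a*c-b*s,33+a*s+b*c,39] for a,b in((0,-7),(85,-7),(85,7),(0,7))]
nose=[[-59+8*np.cos(t),44+8*np.sin(t),25] for t in np.linspace(0,6.28,24)]
MODEL={"plate":box(-10,118,-52,44,10),"face":[[-85,-25,28],[-42,-25,28]],"handle":hb,"nose":nose,"paddle":box(127,155,12.5,17.5,42),"seat":[[-60,5,0]]}
COL={"plate":(0,255,0),"face":(0,0,255),"handle":(255,128,0),"nose":(0,255,255),"paddle":(255,0,255),"seat":(255,255,0)}
def toW(p,P): 
    P=np.atleast_2d(P).astype(float)/1000; a=p[2]
    return np.c_[p[0]+P[:,0]*np.cos(a)-P[:,1]*np.sin(a),p[1]+P[:,0]*np.sin(a)+P[:,1]*np.cos(a),P[:,2]]
def curves(n,p): return [(proj(n,toW(p,v)),COL[k]) for k,v in MODEL.items()]
E
python3 - <<'E'
from pl import *
from scipy.optimize import least_squares
f=4.94
def T(x,y): return ("top",[225+x/f-.5,150+y/f-.5])
C=[(T(205,335),[-59,44,25]),(T(10,213),[97,88,39]),(T(332,283),[-85,-30,28]),(T(185,375),[-85,63,28])]
def res(p): return np.concatenate([proj(n,toW(p,P))[0]-uv for (n,uv),P in C])
o=least_squares(res,[.52,.23,.8]); print(o.x,o.fun.round(1))
np.save("p0.npy",o.x)
t=imaging.camera("top"); s=imaging.camera("side")
crop(t,222,150,305,260,7,"pics/a.png",curves("top",o.x)); crop(s,215,195,305,270,7,"pics/b.png",curves("side",o.x))
a=cv2.imread("pics/a.png");b=cv2.imread("pics/b.png");print(a.shape,b.shape)
cv2.imwrite("pics/fit1t.png",a[:600]);cv2.imwrite("pics/fit1s.png",b)
E
```

```text
[0.50774404 0.22437741 0.71580377] [ 0.2 -0.3 -1.2 -2.  -3.9  1.3  4.8  1.1]
(770, 581, 3) (525, 630, 3)
```

View pics/fit1t.png

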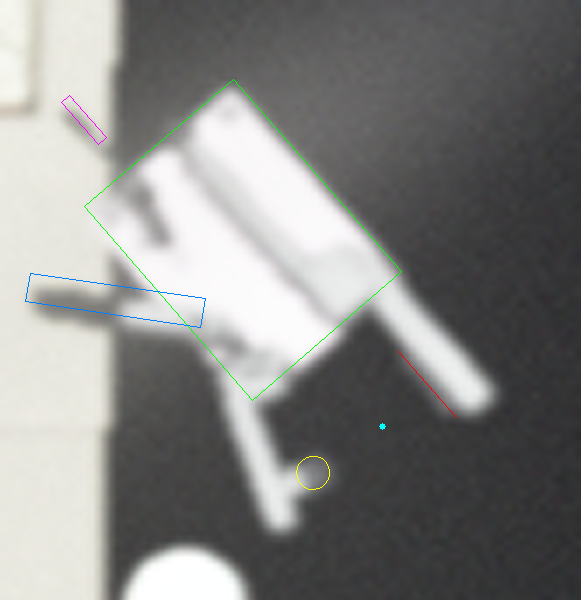

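View pics/fit1s.png

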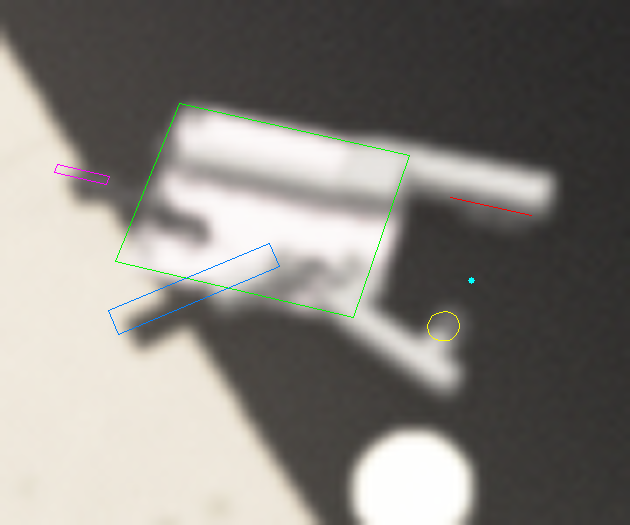

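```bash
python3 - <<'E'
from pl import *
from scipy.optimize import least_squares
def T(x,y): return ("top",[222+x/7-.5,150+y/7-.5])
def S(x,y): return ("side",[215+x/7-.5,195+y/7-.5])
C=[(T(33,300),[97,88,39]),(T(83,123),[141,15,42]),(T(255,402),[-10,44,10]),(T(458,412),[-85,-25,28]),(T(313,475),[-59,44,25]),
(S(143,335),[97,88,39]),(S(92,183),[141,15,42]),(S(548,212),[-85,-25,28]),(S(355,315),[-10,44,10])]
def res(p): return np.concatenate([proj(n,toW(p,P))[0]-uv for (n,uv),P in C])
o=least_squares(res,[.52,.23,.8],loss="soft_l1"); print(o.x,res(o.x).reshape(-1,2).round(1).tolist())
np.save("p0.npy",o.x)
t=imaging.camera("top"); s=imaging.camera("side")
np.save("t0.npy",t);np.save("s0.npy",s)
crop(t,222,150,305,235,7,"pics/fit2t.png",curves("top",o.x)); crop(s,215,195,305,270,7,"pics/fit2s.png",curves("side",o.x))
E
```

```text
[0.50590584 0.22239791 0.7410438 ] [[-0.4, -0.3], [-0.1, 0.8], [0.4, 0.4], [0.7, 0.7], [1.1, 0.1], [-3.1, -0.9], [-1.0, -0.3], [-1.8, -0.0], [0.8, 0.3]]
```

View pics/fit2t.png

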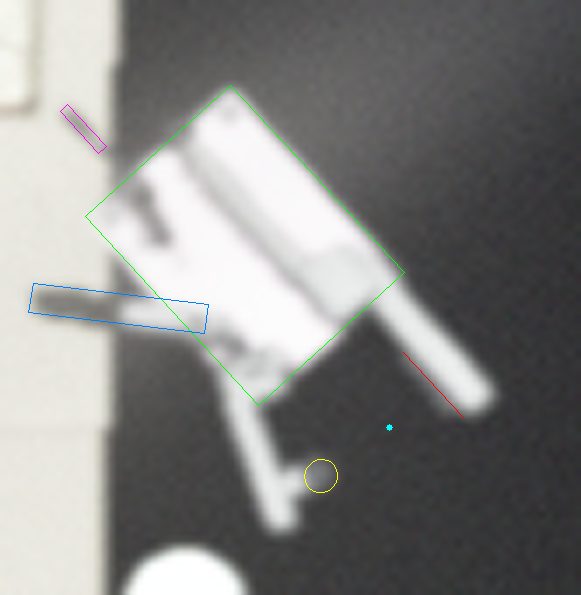

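View pics/fit2s.png

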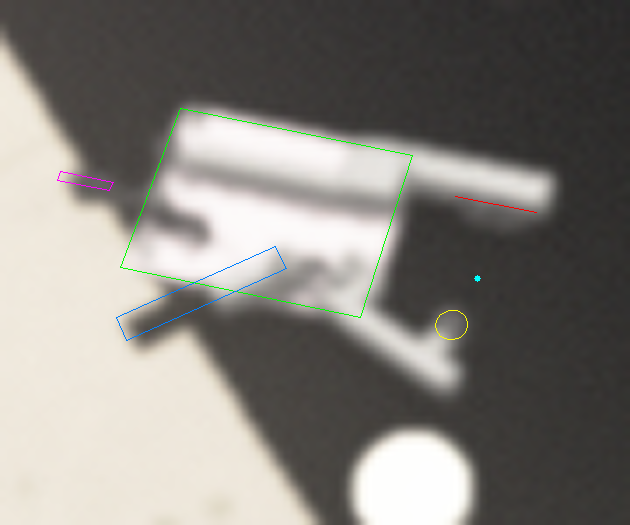

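```bash
python3 - <<'E'
from pl import *
t=np.load("t0.npy");s=np.load("s0.npy")
crop(t,380,198,420,240,14,"pics/bt.png"); crop(s,358,162,398,202,14,"pics/bs.png")
a=cv2.imread("pics/bt.png")[:560];b=cv2.imread("pics/bs.png")
o=np.hstack([a,b]);print(o.shape);cv2.imwrite("pics/blk.png",cv2.resize(o,None,fx=.7,fy=.7))
p=np.load("p0.npy")
print(toW(p,[[-60,5,0],[98,40,27],[143,17.5,27],[97,88,39]]))
for q in((238,200),(236,100),(236,300)): print(ray("top",[q],0))
for q in((255,270),(230,190)): print(ray("side",[q],0))
E
```

```text
(560, 1120, 3)
[[0.45826469 0.18558323 0.        ]
 [0.55120441 0.3180642  0.027     ]
 [0.59959262 0.33184213 0.027     ]
 [0.51806385 0.35280183 0.039     ]]
[[0.4960781  0.32028273 0.        ]]
[[0.85567611 0.3340241  0.        ]]
[[0.15992625 0.3207785  0.        ]]
[[0.3977981  0.33609494 0.        ]]
[[0.73412646 0.25134822 0.        ]]
```

View pics/blk.png

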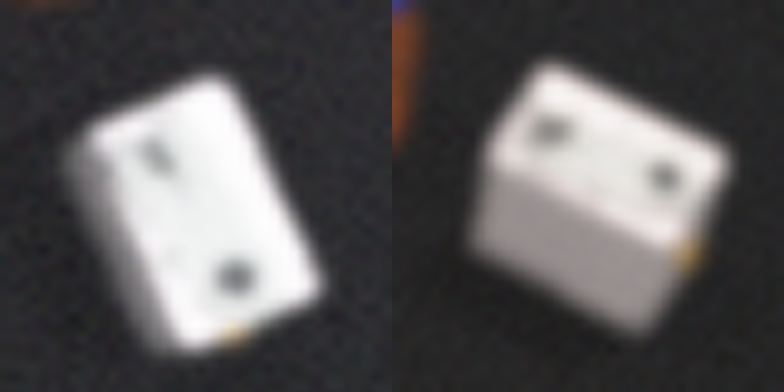

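```bash
cat > bl.py <<'E'
from pl import *
BM={"top":box(-38,38,-23,23,66),"bot":box(-38,38,-23,23,0),"screw":[[-24,0,72]],"lip":[[14,0,87],[32,0,87]]}
BC={"top":(0,255,0),"bot":(255,128,0),"screw":(0,0,255),"lip":(0,0,255)}
def bcurves(n,p): return [(proj(n,toW(p,v)),BC[k]) for k,v in BM.items()]
E
python3 - <<'E'
from bl import *
from scipy.optimize import least_squares
k=9.8
def T(x,y): return ("top",[380+x/k-.5,198+y/k-.5])
def S(x,y): return ("side",[358+(x-392)/k-.5,162+y/k-.5])
C=[(T(92,135),[38,23,66]),(T(218,72),[38,-23,66]),(T(325,290),[-38,-23,66]),(T(185,348),[-38,23,66]),(T(235,278),[-24,0,72]),(T(155,155),[23,0,80]),(T(150,350),[-38,23,0]),
(S(490,150),[38,23,66]),(S(548,65),[38,-23,66]),(S(730,160),[-38,-23,66]),(S(690,240),[-38,23,66]),(S(662,178),[-24,0,72]),(S(550,130),[23,0,80]),(S(470,250),[38,23,0]),(S(645,335),[-38,23,0])]
def res(p): return np.concatenate([proj(n,toW(p,P))[0]-uv for (n,uv),P in C])
for sl in (slice(None),slice(0,7),slice(7,None)):
    CC=C; C=CC[sl]; o=least_squares(res,[.42,-.23,.5],loss="soft_l1"); print(o.x.round(4),res(o.x).reshape(-1,2).round(1).tolist()); C=CC
    if sl==slice(None): best=o.x; np.save("b0.npy",best)
t=np.load("t0.npy");s=np.load("s0.npy")
crop(t,380,198,420,238,10,"pics/bt.png",bcurves("top",best)); crop(s,358,162,398,202,10,"pics/bs.png",bcurves("side",best))
cv2.imwrite("pics/blk2.png",np.hstack([cv2.imread("pics/bt.png"),cv2.imread("pics/bs.png")]))
# bottle etc
for q in("amber_bottle","ferrule_tin","tape_roll","timer","spares_tub","cell_block"):
  for n in("top",):
    for d in imaging.outline_of(q,n)[:3]:
        b=d["box"]; print(q,round(d["confidence"],2),ray(n,[[(b[0]+b[2])/2,(b[1]+b[3])/2]],0.03).round(3))
E
```

```text
[ 0.4193 -0.2232  0.4125] [[0.3, 0.2], [0.2, 0.9], [-0.5, -0.1], [0.9, -0.2], [0.7, -0.0], [3.1, -1.0], [0.6, 0.5], [-0.3, 1.0], [-0.6, 1.1], [-1.1, 0.1], [-2.4, 0.7], [0.0, 0.1], [0.5, -1.7], [-0.3, 0.3], [-0.6, 0.3]]
[ 0.4195 -0.2214  0.4106] [[-0.3, 0.1], [-0.4, 0.8], [-1.1, -0.1], [0.3, -0.2], [0.2, -0.1], [2.5, -1.0], [-0.0, 0.4]]
[ 0.4195 -0.2258  0.4175] [[0.3, 0.7], [-0.2, 0.8], [-0.6, -0.3], [-1.8, 0.3], [0.6, -0.3], [1.0, -2.0], [0.2, -0.0], [-0.0, -0.1]]
amber_bottle 0.54 [[ 0.529 -0.18   0.03 ]]
ferrule_tin 0.62 [[0.367 0.268 0.03 ]]
tape_roll 0.54 [[0.401 0.004 0.03 ]]
tape_roll 0.36 [[0.51  0.245 0.03 ]]
timer 0.87 [[0.739 0.185 0.03 ]]
spares_tub 0.67 [[ 0.774 -0.226  0.03 ]]
cell_block 0.98 [[ 0.155 -0.301  0.03 ]]
cell_block 0.96 [[ 0.419 -0.222  0.03 ]]
cell_block 0.62 [[0.37  0.272 0.03 ]]
```

View pics/blk2.png

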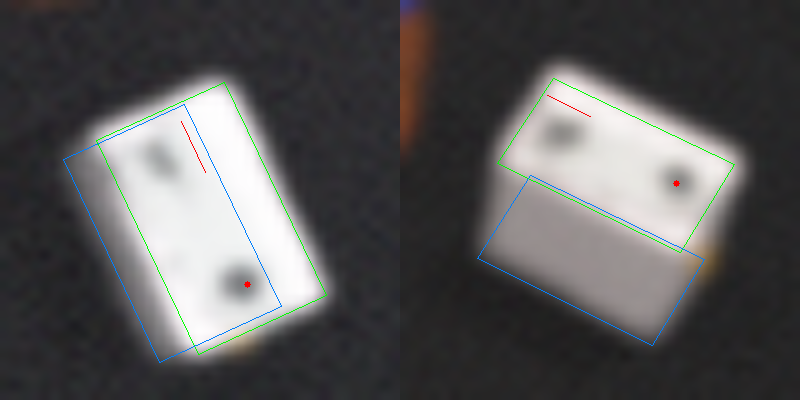

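```bash
python3 - <<'E'
from bl import *
from scipy.optimize import least_squares
b=np.load("b0.npy")
def tri(ut,us):
    o=least_squares(lambda X:np.r_[proj("top",X)[0]-ut,proj("side",X)[0]-us],[.42,-.22,.07]); 
    d=o.x-[b[0],b[1],0]; c,s=np.cos(b[2]),np.sin(b[2]); return (np.array([c*d[0]+s*d[1],-s*d[0]+c*d[1],d[2]])*1000).round(1),o.fun.round(2)
print("blob",tri([395.5,213.3],[373.8,174.7])); print("screw",tri([403.5,225.9],[385.2,179.7]))
t=np.load("t0.npy");s=np.load("s0.npy")
for nm,(x,y) in {"t":(380,198),"s":(358,162)}.items():
    im=(t if nm=="t" else s)[y:y+40,x:x+40].astype(float)
    im=np.clip((im-90)/(255-90),0,1)**3*255
    cv2.imwrite(f"pics/e{nm}.png",cv2.resize(im[:,:,::-1].astype(np.uint8),None,fx=10,fy=10,interpolation=cv2.INTER_CUBIC))
cv2.imwrite("pics/e1.png",np.hstack([cv2.imread("pics/et.png"),cv2.imread("pics/es.png")]))
E
```

```text
blob (array([22.4,  9.6, 82.1]), array([ 0.41,  0.38, -0.65, -0.07]))
screw (array([-23.8,   2.7,  75.8]), array([ 0.19,  0.18, -0.31, -0.03]))
```

View pics/e1.png

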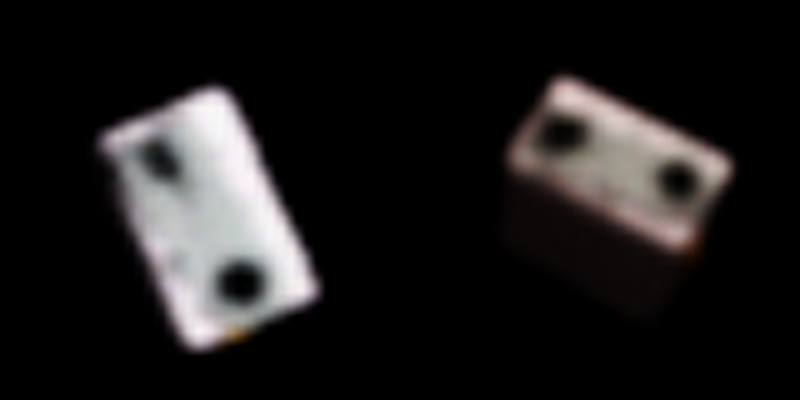

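The silver block at (400,220) is the target, with its pivot screw at top (403.5,226) and its lip at top (395.5,213). Block +x therefore points up-left in the top image, and its yaw is about 0.41. The cover stands about 0.1 rad open. The pliers model lines up well in the top view. Next I approach above the block.

```bash
cat > go.py <<'E'
import sys
from h import *
# target x y z yaw(tool x axis; tool z down)
def calc(x,y,z,yaw):
    st=r.sense(); Rm=R.from_rotvec(st["eef_rot"])
    T=R.from_euler("z",yaw)*R.from_rotvec([np.pi,0,0])
    d=Rm.inv().apply(np.array([x,y,z])-st["tool_pos"])*1000
    w=(Rm.inv()*T).as_rotvec()
    ex=Rm.apply([1,0,0]); print("t",round(st["time"],2),"pos",st["tool_pos"].round(4),"yaw",round(float(np.arctan2(ex[1],ex[0])),4),"F",st["ft_force"].round(1),"grip",round(float(st["grip_width"]),4))
    print("dpos",d.round(1),"drot",w.round(3),"dist",np.linalg.norm(d).round(0))
if __name__=="__main__": calc(*map(float,sys.argv[1:]))
E
python3 go.py 0.4195 -0.222 0.17 0.413
```

```text
t 1.5 pos [ 0.2038 -0.6173  0.2313] yaw 0.3188 F [-0.6 -0.7  0.5] grip 0.0854
dpos [ 328.7 -307.7   61.3] drot [ 0.    -0.    -0.094] dist 454.0
```

```bash
python3 -m jog '{"delta_pos":[[329,-308,20],[329,-308,20],[329,-308,20],[329,-308,20],[329,-308,20],[329,-308,40],[329,-308,61],[329,-308,61]],"delta_rot":[[0,0,-0.094],[0,0,-0.094],[0,0,-0.094],[0,0,-0.094],[0,0,-0.094],[0,0,-0.094],[0,0,-0.094],[0,0,-0.094]]}' 1 60; python3 go.py 0.4195 -0.222 0.17 0.413
python3 - <<'E'
from bl import *
t=imaging.camera("top"); s=imaging.camera("side")
b=np.load("b0.npy"); tp=r.sense()["tool_pos"]
cs=lambda n:bcurves(n,b)+[(proj(n,[tp]),(255,0,255))]
crop(t,350,150,450,240,5,"pics/1t.png",cs("top")); crop(s,340,80,440,205,4,"pics/1s.png",cs("side"))
a=cv2.imread("pics/1t.png");c=cv2.imread("pics/1s.png");o=np.zeros((500,900,3),np.uint8);o[:450,:500]=a;o[:500,500:]=c;cv2.imwrite("pics/1.png",cv2.resize(o,None,fx=.88,fy=.88))
E
```

```text
time: 2.5
tool_pos: [0.4207, -0.2175, 0.1697]
eef_rot: [-3.072, -0.652, -0.0]
ft_force: [0.7, 0.0, 0.1]
grip_width: 0.0856
t 2.5 pos [ 0.4207 -0.2175  0.1697] yaw 0.4184 F [0.7 0.  0.1] grip 0.0856
dpos [-2.9  3.6 -0.3] drot [-0.001 -0.     0.005] dist 5.0
```

View pics/1.png

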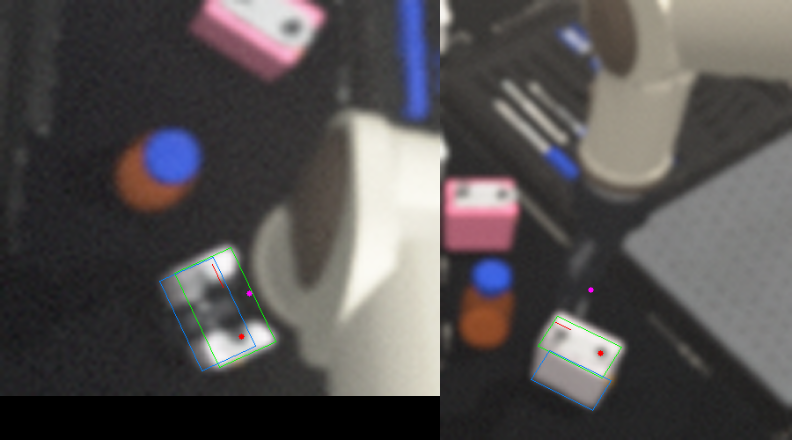

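```bash
python3 -m jog '{"delta_pos":[[-1,4,0],[-1,4,60],[-1,4,110],[-1,4,135],[-1,4,135],[-1,4,135]],"delta_rot":[[0,0,0],[0,0,0],[0,0,0],[0,0,0],[0,0,0],[0,0,0]]}' 1 60; python3 go.py 0.4195 -0.222 0.035 0.413
python3 - <<'E'
from bl import *
t=imaging.camera("top"); s=imaging.camera("side")
b=np.load("b0.npy")
crop(t,380,190,430,240,8,"pics/2t.png"); crop(s,350,150,410,210,7,"pics/2s.png")
a=cv2.imread("pics/2t.png");c=cv2.imread("pics/2s.png");o=np.zeros((420,820,3),np.uint8);o[:400,:400]=a;o[:420,400:]=c;cv2.imwrite("pics/2.png",cv2.resize(o,None,fx=.95,fy=.95))
E
```

```text
time: 3.35
tool_pos: [0.421, -0.2273, 0.0365]
eef_rot: [3.074, 0.641, 0.002]
ft_force: [0.5, -0.4, 0.6]
grip_width: 0.0855
t 3.35 pos [ 0.421  -0.2273  0.0365] yaw 0.4111 F [ 0.5 -0.4  0.6] grip 0.0855
dpos [ 0.7 -5.4  1.5] drot [ 0.002 -0.001 -0.002] dist 6.0
```

View pics/2.png

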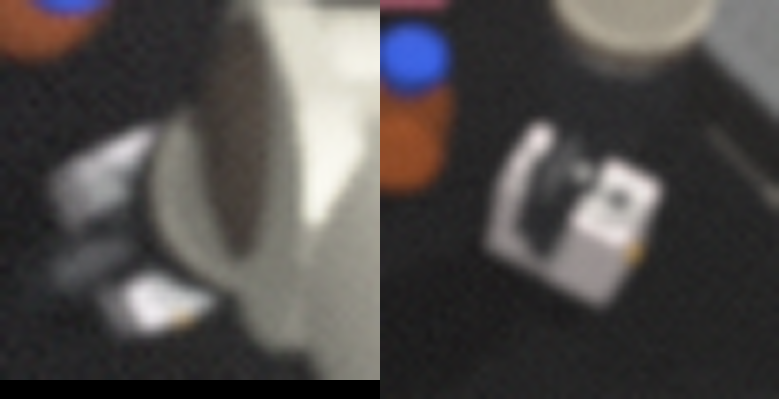

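```bash
python3 -m jog '{"delta_pos":[[0,-3,0],[0,-3,0],[0,-3,0],[0,-3,0],[0,-3,0],[0,-3,0],[0,-3,0],[0,-3,0]],"delta_rot":[[0,0,0],[0,0,0],[0,0,0],[0,0,0],[0,0,0],[0,0,0],[0,0,0],[0,0,0]]}' 0 70; python3 go.py 0.42 -0.223 0.53 0.413
```

```text
time: 4.45
tool_pos: [0.4196, -0.2234, 0.0363]
eef_rot: [3.074, 0.644, 0.001]
ft_force: [-1.8, -0.7, 9.5]
grip_width: 0.0451
t 4.45 pos [ 0.4196 -0.2234  0.0363] yaw 0.4129 F [-1.8 -0.7  9.5] grip 0.0451
dpos [   0.5    0.5 -493.7] drot [ 0.001 -0.    -0.   ] dist 494.0
```

```bash
python3 -m jog '{"delta_pos":[[0,0,-30],[0,0,-80],[0,0,-140],[0,0,-200],[0,0,-260],[0,0,-320],[0,0,-380],[0,0,-440]],"delta_rot":[[0,0,0],[0,0,0],[0,0,0],[0,0,0],[0,0,0],[0,0,0],[0,0,0],[0,0,0]]}'; python3 go.py 0.44 -0.2 0.53 0.413
python3 - <<'E'
from bl import *
t=imaging.camera("top"); s=imaging.camera("side")
cv2.imwrite("pics/3.png",np.hstack([t,s])[:,:,::-1][:, :][::1]); 
cv2.imwrite("pics/3.png",cv2.resize(np.vstack([t,s])[:,:,::-1],None,fx=.72,fy=.72))
E
```

```text
time: 5.45
tool_pos: [0.418, -0.2222, 0.4762]
eef_rot: [-3.074, -0.644, 0.003]
ft_force: [1.3, -0.8, -5.8]
grip_width: 0.0453
t 5.45 pos [ 0.418  -0.2222  0.4762] yaw 0.4131 F [ 1.3 -0.8 -5.8] grip 0.0453
dpos [ 29.  -11.6 -53.8] drot [-0.001  0.002  0.   ] dist 62.0
```

View pics/3.png

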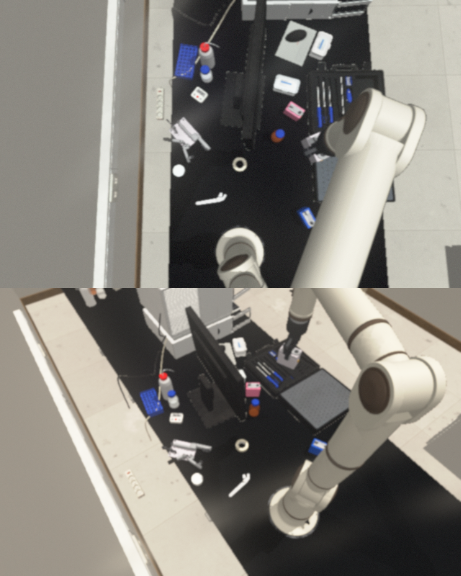

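```bash
python3 -m jog '{"delta_pos":[[0,0,-55],[0,0,-70],[0,0,-70]],"delta_rot":[[0,0,0],[0,0,0],[0,0,0]]}'; python3 go.py 0.42 0.186 0.54 0.745; python3 -c "
from cell import r;print(r.sense()['joint_pos'].round(2))"
```

```text
time: 5.92
tool_pos: [0.4194, -0.2228, 0.5446]
eef_rot: [-3.075, -0.645, -0.0]
ft_force: [-0.5, -0.5, -7.0]
grip_width: 0.0448
t 5.92 pos [ 0.4194 -0.2228  0.5446] yaw 0.4134 F [-0.5 -0.5 -7. ] grip 0.0448
dpos [ 164.8 -374.1    4.7] drot [-0.    -0.    -0.332] dist 409.0
[ 1.13  0.04 -0.72  1.43  0.03  1.68 -0.75]
```

```bash
python3 -m jog '{"delta_pos":[[25,-56,-5],[48,-112,-5],[74,-168,-5],[98,-224,-5],[98,-224,-5]],"delta_rot":[[0,0,0],[0,0,-0.05],[0,0,-0.1],[0,0,-0.15],[0,0,-0.15]]}'; python3 go.py 0.42 0.186 0.54 0.745; python3 - <<'E'
from bl import *
print(r.sense()['joint_pos'].round(2))
t=imaging.camera("top"); s=imaging.camera("side")
cv2.imwrite("pics/4.png",cv2.resize(np.vstack([t,s])[:,:,::-1],None,fx=.72,fy=.72))
E
```

```text
time: 6.55
tool_pos: [0.4178, 0.0283, 0.5487]
eef_rot: [-3.012, -0.89, 0.002]
ft_force: [-0.3, -0.9, -6.3]
grip_width: 0.0451
t 6.55 pos [0.4178 0.0283 0.5487] yaw 0.5746 F [-0.3 -0.9 -6.3] grip 0.0451
dpos [  87.6 -131.1    8.7] drot [-0.001  0.001 -0.17 ] dist 158.0
[ 0.95 -0.12 -0.94  1.52 -0.1   1.7  -0.99]
```

View pics/4.png

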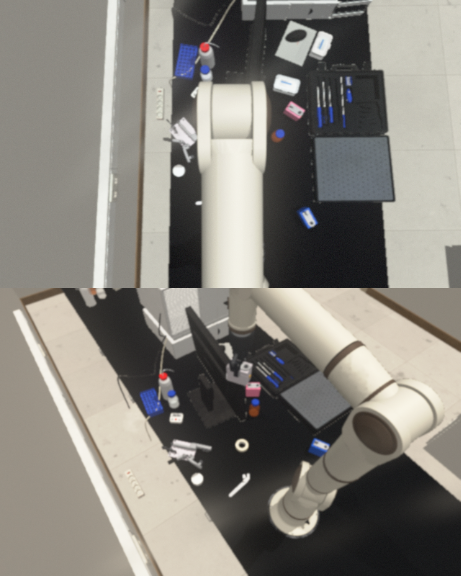

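```bash
python3 -m jog '{"delta_pos":[[29,-45,0],[58,-90,0],[88,-131,0],[88,-131,0],[88,-131,0]],"delta_rot":[[0,0,-0.06],[0,0,-0.12],[0,0,-0.17],[0,0,-0.17],[0,0,-0.17]]}'; python3 go.py 0.4583 0.1856 0.25 0.743; python3 - <<'E'
from bl import *
print(r.sense()['joint_pos'].round(2))
t=imaging.camera("top"); s=imaging.camera("side")
cv2.imwrite("pics/5.png",cv2.resize(np.vstack([t,s])[:,:,::-1],None,fx=.72,fy=.72))
E
```

```text
time: 7.28
tool_pos: [0.4241, 0.1772, 0.549]
eef_rot: [-2.934, -1.121, 0.004]
ft_force: [0.5, -0.3, -6.2]
grip_width: 0.0453
t 7.28 pos [0.4241 0.1772 0.549 ] yaw 0.7302 F [ 0.5 -0.3 -6.2] grip 0.0453
dpos [ 31.7  16.9 298.9] drot [-0.002  0.002 -0.013] dist 301.0
[ 0.78  0.04 -1.25  1.44  0.03  1.69 -1.31]
```

View pics/5.png

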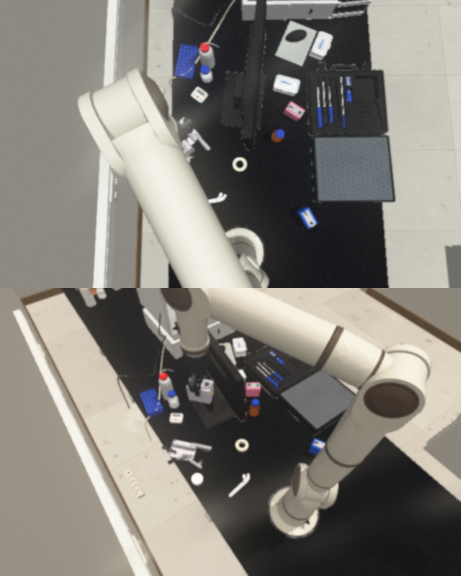

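```bash
python3 -m jog '{"delta_pos":[[0,5,0],[32,13,40],[32,13,100],[32,13,160],[32,13,220],[32,13,280],[32,13,300],[32,13,300]],"delta_rot":[[0,0,-0.01],[0,0,-0.01],[0,0,-0.01],[0,0,-0.01],[0,0,-0.01],[0,0,-0.01],[0,0,-0.01],[0,0,-0.01]]}'; python3 go.py 0.4583 0.1856 0.14 0.743; python3 - <<'E'
from bl import *
print(r.sense()['joint_pos'].round(2))
t=imaging.camera("top"); s=imaging.camera("side")
cv2.imwrite("pics/6.png",cv2.resize(np.vstack([t,s])[:,:,::-1],None,fx=.72,fy=.72))
E
```

```text
time: 8.38
tool_pos: [0.4562, 0.1905, 0.2502]
eef_rot: [-2.927, -1.139, 0.002]
ft_force: [0.8, 0.1, -5.1]
grip_width: 0.045
t 8.38 pos [0.4562 0.1905 0.2502] yaw 0.742 F [ 0.8  0.1 -5.1] grip 0.045
dpos [ -1.7   5.1 110.2] drot [-0.001  0.001 -0.001] dist 110.0
[ 0.52  0.38 -1.17  1.9   0.38  1.13 -1.63]
```

View pics/6.png

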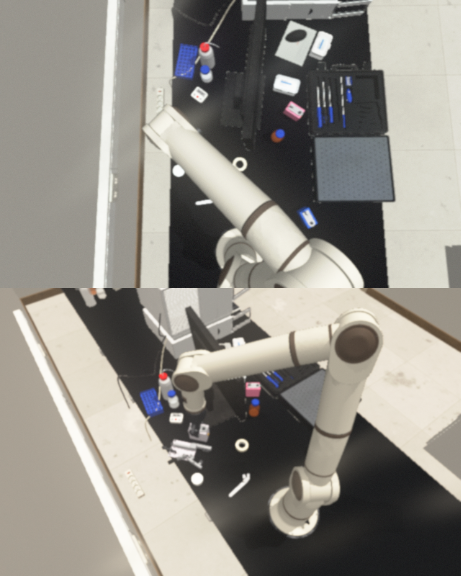

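```bash
cat > ov.py <<'E'
from bl import *
import sys
def run(name,zb=None,k=6,tx=(222,150,305,235),sx=(215,195,305,270),drawb=True):
    t=imaging.camera("top"); s=imaging.camera("side"); p=np.load("p0.npy"); st=r.sense()
    Rm=R.from_rotvec(st["eef_rot"]); ex=Rm.apply([1,0,0]); yaw=np.arctan2(ex[1],ex[0]); tp=st["tool_pos"]
    out=[]
    for n,im,b in(("top",t,tx),("side",s,sx)):
        cs=curves(n,p)
        if drawb:
            for kk,v in BM.items():
                P=toW([tp[0],tp[1],yaw],v); P[:,2]+=tp[2]-.0363 if zb is None else zb
                cs.append((proj(n,P),BC[kk]))
        crop(im,*b,k,"pics/_.png",cs); a0=cv2.imread("pics/_.png"); crop(im,*b,k,"pics/_.png"); 
        out+= [a0]
    H=max(o.shape[0] for o in out); W=sum(o.shape[1] for o in out)
    c=np.zeros((H,W,3),np.uint8); x=0
    for o in out: c[:o.shape[0],x:x+o.shape[1]]=o; x+=o.shape[1]
    f=min(1,800/W,600/H); cv2.imwrite(name,cv2.resize(c,None,fx=f,fy=f)); print(round(f,3))
E
python3 -c "
from ov import *
run('pics/7.png',tx=(222,130,322,260),sx=(215,180,305,270))"
```

```text
0.702
```

View pics/7.png

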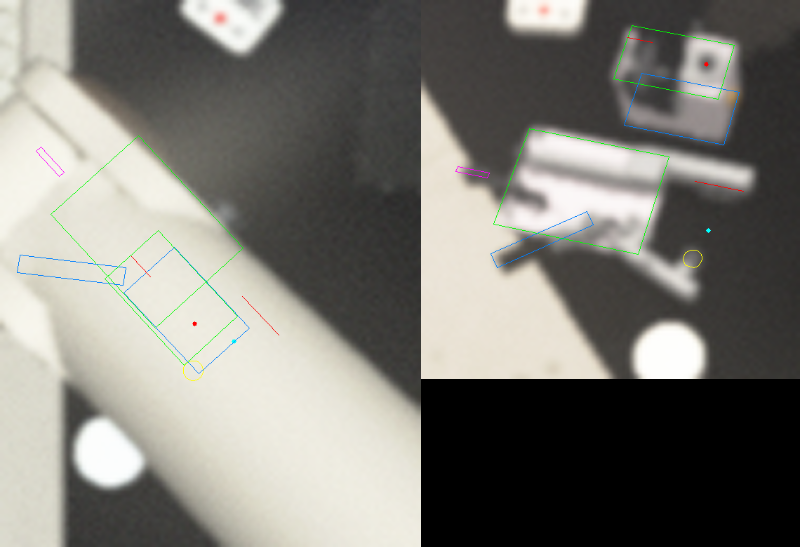

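```bash
python3 go.py 0.4583 0.1856 0.10 0.743
```

```text
t 8.57 pos [0.4577 0.1918 0.2527] yaw 0.7423 F [-0.3  1.  -5.3] grip 0.0451
dpos [ -4.4   4.7 152.7] drot [ 0.002 -0.004 -0.001] dist 153.0
```

```bash
python3 -m jog '{"delta_pos":[[-4,5,30],[-4,5,90],[-4,5,150],[-4,5,170],[-4,5,170],[-4,5,170]],"delta_rot":[[0,0,0],[0,0,0],[0,0,0],[0,0,0],[0,0,0],[0,0,0]]}'; python3 go.py 0.4583 0.1856 0.0368 0.743;python3 -c "
from ov import *
run('pics/8.png',tx=(222,150,302,240),sx=(225,185,305,260),k=8)"; python3 go.py 0.4583 0.1856 0.0368 0.743
```

```text
time: 9.32
tool_pos: [0.4587, 0.186, 0.0828]
eef_rot: [-2.927, -1.14, -0.007]
ft_force: [-0.5, -0.6, -5.7]
grip_width: 0.0446
t 9.32 pos [0.4587 0.186  0.0828] yaw 0.7427 F [-0.5 -0.6 -5.7] grip 0.0446
dpos [-0.7 -0.1 46. ] drot [ 0.002 -0.004 -0.   ] dist 46.0
0.625
t 9.43 pos [0.4584 0.1855 0.0825] yaw 0.7425 F [ 0.   0.6 -4.8] grip 0.0447
dpos [-0.2 -0.3 45.7] drot [ 0.002 -0.004 -0.001] dist 46.0
```

View pics/8.png

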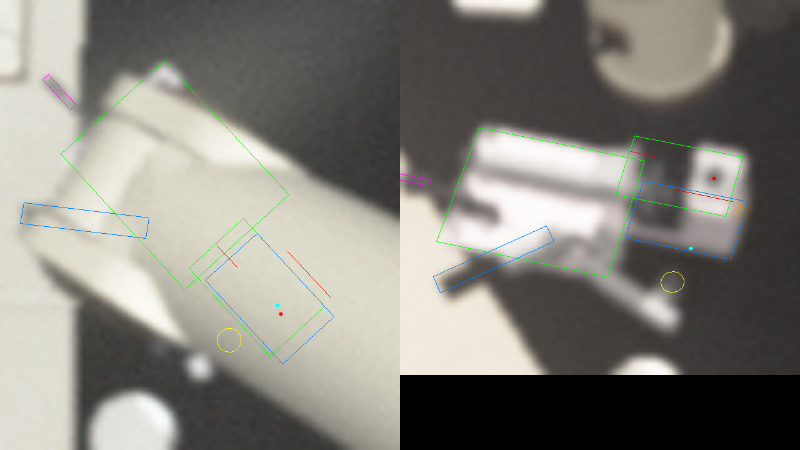

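```bash
python3 -m jog '{"delta_pos":[[0,0,20],[0,0,35],[0,0,40],[0,0,43],[0,0,43]],"delta_rot":[[0,0,0],[0,0,0],[0,0,0],[0,0,0],[0,0,0]]}';  python3 go.py 0.4583 0.1856 0.0366 0.743;python3 -c "
from ov import *
run('pics/9.png',tx=(222,150,302,240),sx=(225,185,305,260),k=8)"; python3 go.py 0.4583 0.1856 0.0366 0.743
```

```text
time: 10.05
tool_pos: [0.4566, 0.1849, 0.0375]
eef_rot: [-2.927, -1.14, -0.0]
ft_force: [-0.2, -1.0, -6.3]
grip_width: 0.0448
t 10.05 pos [0.4566 0.1849 0.0375] yaw 0.7429 F [-0.2 -1.  -6.3] grip 0.0448
dpos [1.7 0.6 0.9] drot [ 0. -0. -0.] dist 2.0
0.625
t 10.15 pos [0.4568 0.1849 0.0377] yaw 0.7429 F [ 0.3  0.1 -5.5] grip 0.0451
dpos [1.6 0.5 1.1] drot [ 0.    -0.001 -0.   ] dist 2.0
```

View pics/9.png

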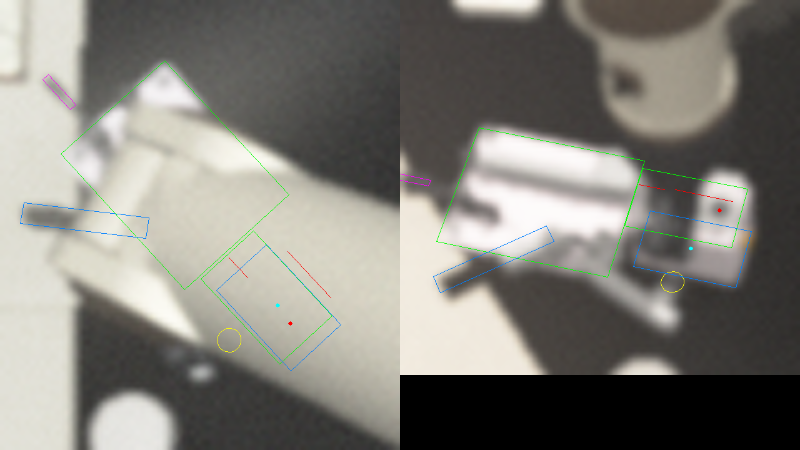

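```bash
python3 -m jog '{"delta_pos":[[1,0.5,1],[1,0.5,1.5],[1,0.5,1.5]],"delta_rot":[[0,0,0],[0,0,0],[0,0,0]]}';  python3 go.py 0.4583 0.1856 0.0366 0.743
```

```text
time: 10.52
tool_pos: [0.458, 0.1851, 0.0363]
eef_rot: [2.927, 1.14, 0.001]
ft_force: [-0.6, -2.2, 1.6]
grip_width: 0.0449
t 10.53 pos [0.458  0.1851 0.0363] yaw 0.7428 F [-0.6 -2.2  1.6] grip 0.0449
dpos [ 0.6 -0.2 -0.3] drot [ 0.001 -0.001 -0.   ] dist 1.0
```

```bash
python3 -m jog '{"delta_pos":[[0,0,0],[0,0,0],[0,0,0],[0,0,-10],[0,0,-50],[0,0,-100],[0,0,-150],[0,0,-150]],"delta_rot":[[0,0,0],[0,0,0],[0,0,0],[0,0,0],[0,0,0],[0,0,0],[0,0,0],[0,0,0]]}' 0.8 60;  python3 -c "
from ov import *
run('pics/10.png',tx=(222,150,302,240),sx=(225,185,305,260),k=8,drawb=False)"; python3 go.py 0.4583 0.1856 0.0366 0.743;  python3 - <<'E'
from pl import *
p=np.load("p0.npy")
for q in (0,.3,.6,.7):
    a=.7-q; c,s=np.cos(a),np.sin(a)
    P=[32+66*c-7*s,33+66*s+7*c,27]; E=[32+85*c-7*s,33+85*s+7*c,39]; print(q,P,toW(p,[P,E]).round(4).tolist())
E
```

```text
time: 11.52
tool_pos: [0.4599, 0.1865, 0.1899]
eef_rot: [2.926, 1.14, 0.012]
ft_force: [0.4, -0.1, -0.6]
grip_width: 0.0678
0.625
t 11.62 pos [0.4578 0.1846 0.1864] yaw 0.7424 F [-0.3 -0.2 -0.3] grip 0.0683
dpos [  1.   -0.6 149.8] drot [ 0.001 -0.001 -0.001] dist 150.0
0 [np.float64(77.97006055011241), np.float64(80.87226266867903), 27] [[0.5088, 0.3347, 0.027], [0.5113, 0.3535, 0.039]]
0.3 [np.float64(90.06409720802986), np.float64(65.14903755039113), 27] [[0.5284, 0.3313, 0.027], [0.5363, 0.3485, 0.039]]
0.6 [np.float64(96.97144099182191), np.float64(46.55403465563683), 27] [[0.546, 0.3222, 0.027], [0.5587, 0.3364, 0.039]]
0.7 [np.float64(98.0), np.float64(40.0), 27] [[0.5512, 0.3181, 0.027], [0.5652, 0.3309, 0.039]]
```

View pics/10.png

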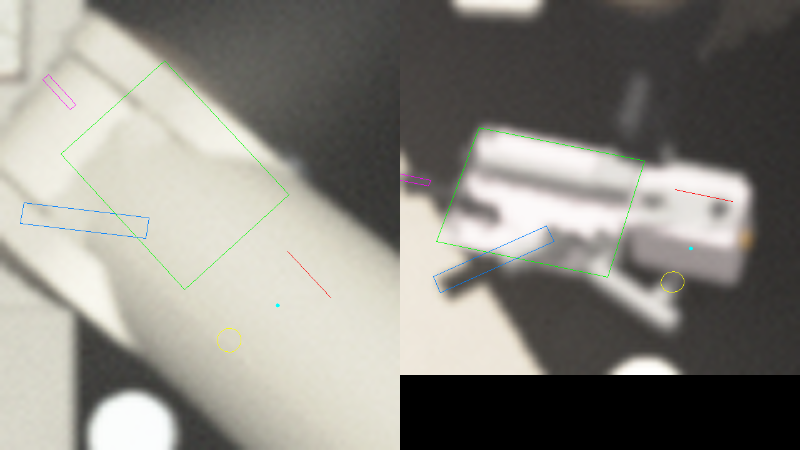

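```bash
python3 - <<'E'
from pl import *
t=np.load("t0.npy");s=np.load("s0.npy")
g=t.astype(int).sum(2); T=[]
for row in range(225,330,8):
    seg=g[row,225:250]; d=np.diff(seg); j=np.argmin(d); T.append((225+j+.5,row))
gs=s.astype(int).sum(2); S=[]
for row in range(245,330,6):
    x0=int(225+(row-218)*.66)-10; seg=gs[row,x0:x0+45]; d=np.diff(seg); j=np.argmin(d); S.append((x0+j+.5,row))
print(T);print(S)
for h in(-.05,-.02,0,.01,.02,.03,.05,.1):
    a=ray("top",T,h);b=ray("side",S,h)
    print(h,np.polyfit(a[:,0],a[:,1],1).round(3),np.median(a[:,1]).round(4),np.polyfit(b[:,0],b[:,1],1).round(3),np.median(b[:,1]).round(4))
crop(s,215,190,305,290,6,"pics/11.png",[([ (u,v)],(0,0,255)) for u,v in S])
E
```

```text
[(np.float64(236.5), 225), (np.float64(236.5), 233), (np.float64(236.5), 241), (np.float64(236.5), 249), (np.float64(236.5), 257), (np.float64(235.5), 265), (np.float64(235.5), 273), (np.float64(235.5), 281), (np.float64(235.5), 289), (np.float64(235.5), 297), (np.float64(235.5), 305), (np.float64(235.5), 313), (np.float64(234.5), 321), (np.float64(234.5), 329)]
[(np.float64(243.5), 245), (np.float64(248.5), 251), (np.float64(251.5), 257), (np.float64(281.5), 263), (np.float64(280.5), 269), (np.float64(263.5), 275), (np.float64(267.5), 281), (np.float64(271.5), 287), (np.float64(275.5), 293), (np.float64(278.5), 299), (np.float64(282.5), 305), (np.float64(286.5), 311), (np.float64(290.5), 317), (np.float64(294.5), 323), (np.float64(298.5), 329)]
-0.05 [-0.     0.335] 0.3346 [-0.043  0.322] 0.3174
-0.02 [-0.     0.328] 0.3278 [-0.043  0.325] 0.3202
0 [-0.     0.323] 0.3232 [-0.043  0.326] 0.3221
0.01 [-0.     0.321] 0.3209 [-0.043  0.327] 0.323
0.02 [-0.     0.319] 0.3187 [-0.043  0.328] 0.3239
0.03 [-0.     0.316] 0.3164 [-0.043  0.329] 0.3249
0.05 [-0.     0.312] 0.3118 [-0.043  0.331] 0.3268
0.1 [-0.   0.3] 0.3004 [-0.043  0.335] 0.3315
```

View pics/11.png

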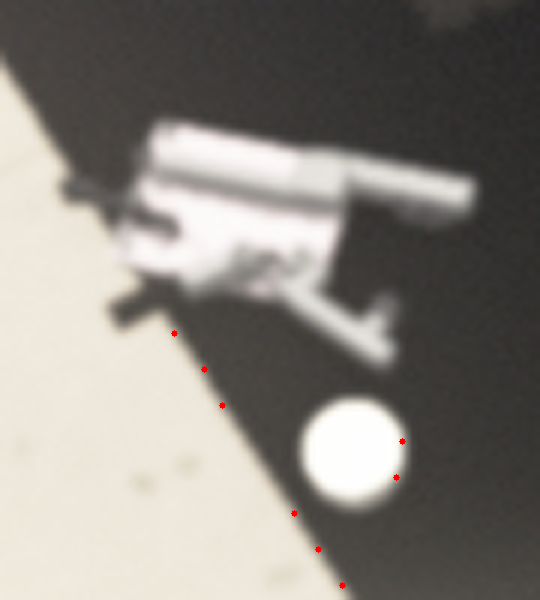

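```bash
cat > gp.py <<'E'
import sys
from go import calc
from pl import *
p=np.load("p0.npy")
x,y,z=map(float,sys.argv[1:4]); yaw=float(sys.argv[4]) if len(sys.argv)>4 else p[2]
st=r.sense(); d=st["tool_pos"][:2]-p[:2]; c,s=np.cos(p[2]),np.sin(p[2])
print("pliers now",(1000*np.array([c*d[0]+s*d[1],-s*d[0]+c*d[1],st["tool_pos"][2]])).round(1))
W=toW(p,[x,y,z])[0]; calc(*W,yaw)
E
python3 gp.py 62 106 110; python3 gp.py 62 106 22
```

```text
pliers now [-61.    4.6 186.4]
t 11.62 pos [0.4578 0.1846 0.1864] yaw 0.7424 F [-0.3 -0.2 -0.3] grip 0.0683
dpos [ 123.1 -101.4   76.3] drot [ 0.001 -0.001  0.001] dist 177.0
pliers now [-61.    4.6 186.4]
t 11.62 pos [0.4578 0.1846 0.1864] yaw 0.7424 F [-0.3 -0.2 -0.3] grip 0.0683
dpos [ 123.1 -101.5  164.3] drot [ 0.001 -0.001  0.001] dist 229.0
```

```bash
python3 -m jog '{"delta_pos":[[40,-35,0],[82,-68,0],[123,-101,0],[123,-101,30],[123,-101,90],[123,-101,90],[123,-101,90]],"delta_rot":[[0,0,0],[0,0,0],[0,0,0],[0,0,0],[0,0,0],[0,0,0],[0,0,0]]}' 0 60;  python3 -c "
from ov import *
print(r.sense()['joint_pos'].round(2))
run('pics/12.png',tx=(202,140,302,240),sx=(205,165,305,260),k=8,drawb=False)"; python3 gp.py 62 106 22
```

```text
time: 12.5
tool_pos: [0.4796, 0.3431, 0.0965]
eef_rot: [-2.926, -1.141, 0.001]
ft_force: [-0.0, -0.3, 0.8]
grip_width: -0.0
[-0.01  0.72 -0.91  1.8   0.68  0.97 -2.03]
0.5
pliers now [ 63.3 106.4  98. ]
t 12.6 pos [0.4808 0.3436 0.098 ] yaw 0.7428 F [-0.   0.1  0.7] grip 0.0002
dpos [-1.6  0.4 76. ] drot [ 0.    -0.003  0.002] dist 76.0
```

View pics/12.png

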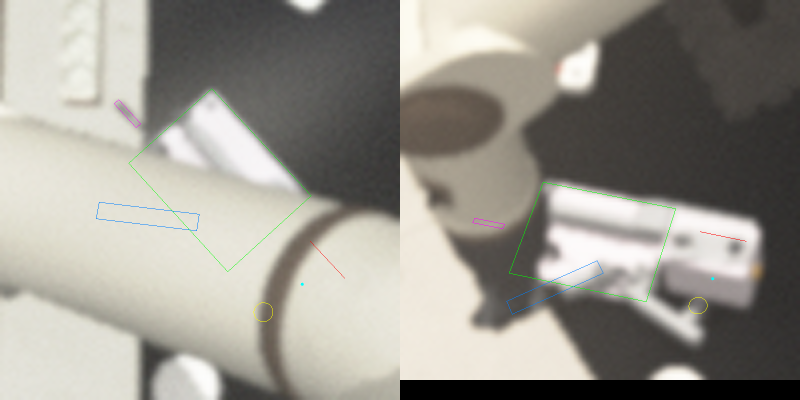

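```bash
python3 -m jog '{"delta_pos":[[-1,0,40],[-1,0,65],[-1,0,74],[-1,0,74],[-1,0,74]],"delta_rot":[[0,0,0],[0,0,0],[0,0,0],[0,0,0],[0,0,0]]}';  python3 -c "
from ov import *
run('pics/13.png',tx=(202,140,302,240),sx=(205,165,305,260),k=8,drawb=False)
s=imaging.camera('side'); tp=r.sense()['tool_pos']; crop(s,205,195,285,265,9,'pics/13s.png',[(proj('side',[tp]),(0,0,255))])"; python3 gp.py 70 95 22
```

```text
time: 13.22
tool_pos: [0.4797, 0.3427, 0.0229]
eef_rot: [-2.927, -1.14, -0.003]
ft_force: [0.4, -0.4, 0.8]
grip_width: -0.0002
0.5
pliers now [ 61.6 106.2  22.7]
t 13.38 pos [0.4796 0.3423 0.0227] yaw 0.7428 F [-0.1 -0.3 -0.1] grip 0.0002
dpos [ 8.4 11.2  0.7] drot [ 0.    -0.001  0.002] dist 14.0
```

View pics/13s.png

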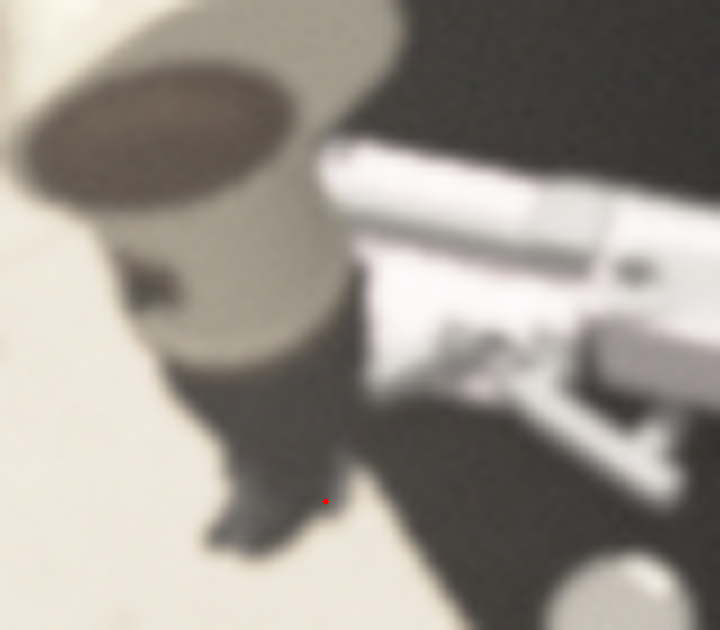

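```bash
python3 -m jog '{"delta_pos":[[10,6,0],[15,12,0],[18,18,0],[20,24,0],[22,30,0],[24,36,0],[24,36,0]],"delta_rot":[[0,0,0],[0,0,0],[0,0,0],[0,0,0],[0,0,0],[0,0,0],[0,0,0]]}';  python3 -c "
from ov import *
s=imaging.camera('side'); tp=r.sense()['tool_pos']; crop(s,205,195,305,270,7,'pics/14s.png',[(proj('side',[tp]),(0,0,255))])"; python3 gp.py 88 52 22
```

```text
time: 14.25
tool_pos: [0.5207, 0.3337, 0.022]
eef_rot: [-2.923, -1.14, -0.001]
ft_force: [-1.0, 6.5, -1.6]
grip_width: 0.0
pliers now [86.  72.3 22. ]
t 14.3 pos [0.5205 0.3338 0.022 ] yaw 0.7441 F [-2.6  7.4 -0.1] grip 0.0004
dpos [ 2.  20.3 -0.1] drot [-0.003 -0.002  0.003] dist 20.0
```

View pics/14s.png

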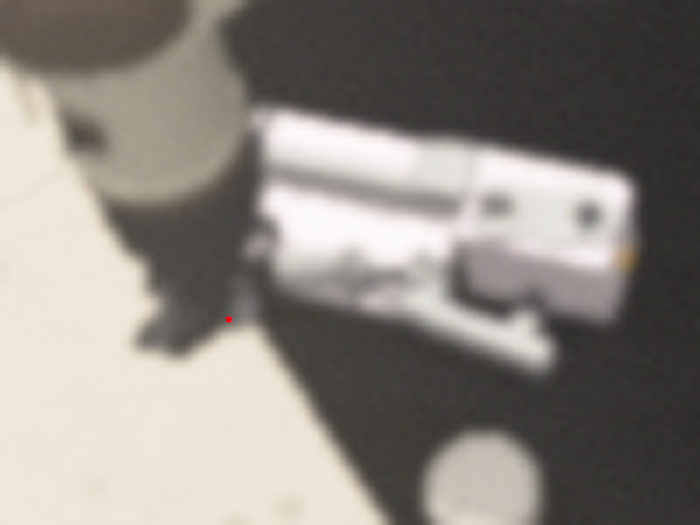

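```bash
python3 -m jog '{"delta_pos":[[1,5,0],[2,10,0],[2,15,0],[2,18,0],[2,20,0],[2,20,0]],"delta_rot":[[0,0,0],[0,0,0],[0,0,0],[0,0,0],[0,0,0],[0,0,0]]}';  python3 -c "
from ov import *
s=imaging.camera('side'); tp=r.sense()['tool_pos']; crop(s,205,195,305,270,7,'pics/15s.png',[(proj('side',[tp]),(0,0,255))])"; python3 gp.py 88 52 22
```

```text
time: 15.05
tool_pos: [0.5342, 0.321, 0.022]
eef_rot: [-2.922, -1.141, 0.001]
ft_force: [-4.6, 7.6, -0.4]
grip_width: -0.0003
pliers now [87.4 53.6 21.9]
t 15.1 pos [0.5342 0.321  0.0219] yaw 0.7448 F [-4.6  7.2 -1. ] grip -0.0001
dpos [ 0.6  1.6 -0.1] drot [-0.004 -0.001  0.004] dist 2.0
```

View pics/15s.png

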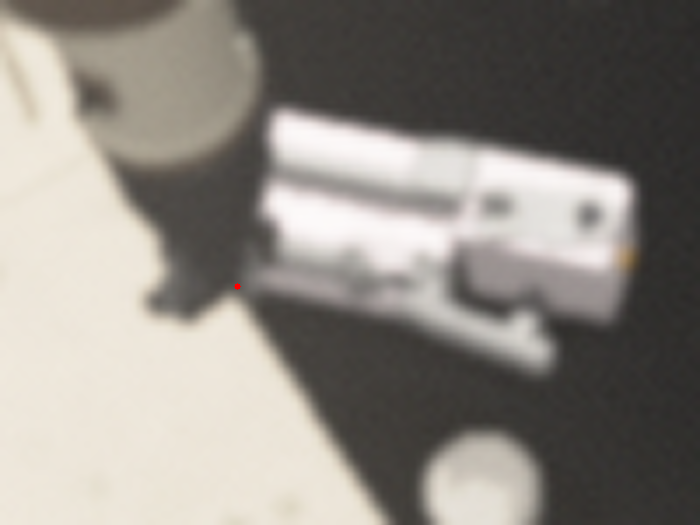

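```bash
python3 -m jog '{"delta_pos":[[0,2,0],[0,4,0],[0,6,0],[0,6,0]],"delta_rot":[[0,0,0],[0,0,0],[0,0,0],[0,0,0]]}'; python3 gp.py 88 46 22
```

```text
time: 15.6
tool_pos: [0.5343, 0.3208, 0.022]
eef_rot: [-2.914, -1.145, 0.004]
ft_force: [-10.4, 13.6, -0.3]
grip_width: 0.0002
pliers now [87.4 53.4 22. ]
t 15.6 pos [0.5343 0.3208 0.022 ] yaw 0.7485 F [-10.4  13.6  -0.3] grip 0.0002
dpos [ 0.6  7.4 -0.1] drot [-0.011 -0.001  0.007] dist 7.0
```

```bash
python3 -m jog '{"delta_pos":[[0,-8,0],[0,-25,0],[0,-40,0],[0,-40,-40],[0,-40,-90],[0,-40,-120],[0,-40,-120]],"delta_rot":[[0,0,0],[0,0,0],[0,0,0],[0,0,0],[0,0,0],[0,0,0],[0,0,0]]}';  python3 -c "
from ov import *
t=imaging.camera('top');s=imaging.camera('side'); crop(s,205,195,305,270,7,'pics/16s.png',[])
crop(t,222,150,305,235,7,'pics/16t.png',[])"; python3 gp.py 88 52 22
```

```text
time: 16.48
tool_pos: [0.5143, 0.3446, 0.1447]
eef_rot: [2.927, 1.14, 0.008]
ft_force: [-0.3, 0.4, -0.1]
grip_width: -0.0002
pliers now [ 86.5  84.  141.6]
t 16.57 pos [0.513  0.3428 0.1416] yaw 0.7426 F [ 0.1 -0.8 -0.1] grip 0.0002
dpos [  1.5  31.9 119.6] drot [0.001 0.    0.002] dist 124.0
```

View pics/16s.png

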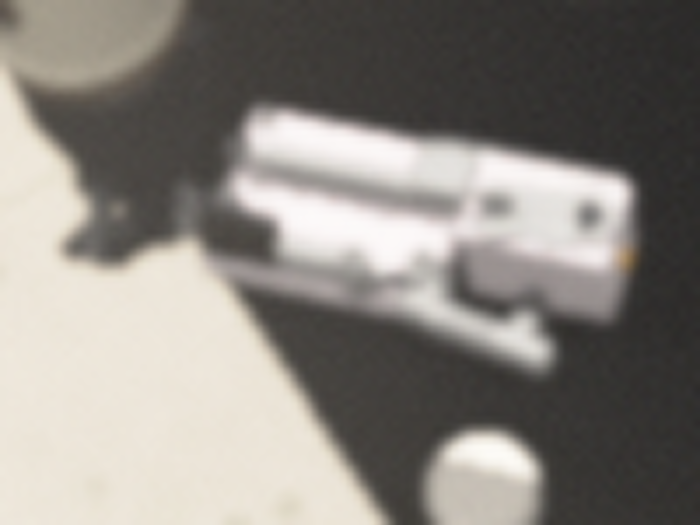

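View pics/16t.png

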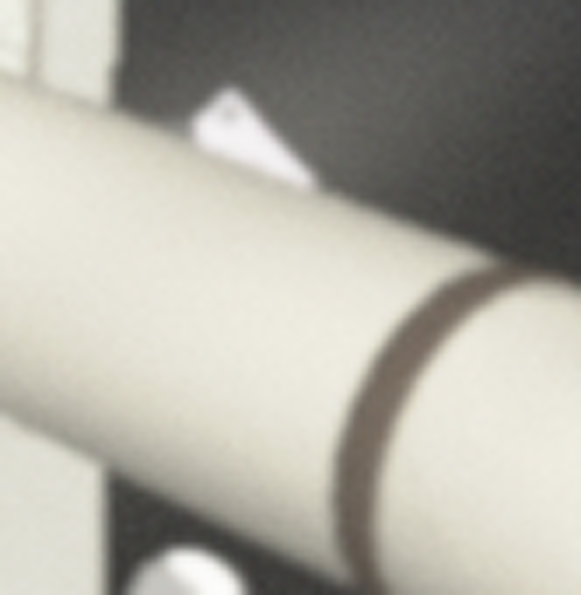

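```bash
python3 -c "
from ov import *
s=imaging.camera('side'); st=r.sense(); tp=st['tool_pos']; Rm=R.from_rotvec(st['eef_rot'])
cs=[(proj('side',[tp]),(0,0,255)),(proj('side',[tp,tp+Rm.apply([0,0,-.08])]),(0,255,0)),(proj('side',[tp,tp+Rm.apply([0,.03,0])]),(255,0,0)),(proj('side',[tp*[1,1,0]]),(0,255,255))]
crop(s,195,165,255,240,8,'pics/17s.png',cs)"; python3 gp.py 88 52 22
```

```text
pliers now [ 86.   84.  140.8]
t 16.62 pos [0.5126 0.3425 0.1408] yaw 0.7427 F [-0.8 -0.6 -0.8] grip 0.0003
dpos [  2.1  31.9 118.8] drot [0.001 0.002 0.002] dist 123.0
```

View pics/17s.png

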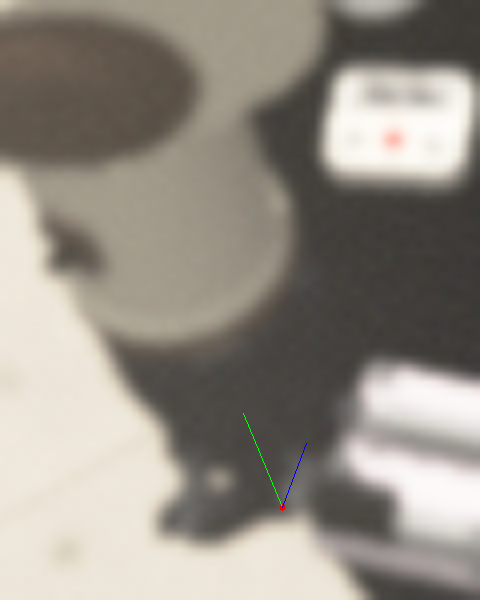

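```bash
python3 -m jog '{"delta_pos":[[-41,39,0],[-82,78,0],[-123,117,0],[-123,117,0],[-123,117,35],[-123,117,65],[-123,117,65]],"delta_rot":[[0,0,0],[0,0,0],[0,0,0],[0,0,0],[0,0,0],[0,0,0],[0,0,0]]}';  cat > lv.py <<'E'
from bl import *
import sys
def view(name,q=None,b=(220,185,310,265),k=8):
    s=imaging.camera('side'); st=r.sense(); tp=st['tool_pos']; Rm=R.from_rotvec(st['eef_rot']); p=np.load('p0.npy')
    cs=[(proj('side',[tp]),(0,0,255)),(proj('side',[tp+Rm.apply([a,c,0]) for a,c in((.011,.0145),(.011,-.0145),(-.011,-.0145),(-.011,.0145))]),(0,0,255))]
    if q is not None:
        c,sn=np.cos(q),np.sin(q); L=[[-84+a*c,-2+a*sn,z] for a,z in((38,70),(56,70),(56,87),(38,87))]
        cs.append((proj('side',toW(p,L)),(0,255,0))); cs.append((proj('side',toW(p,[[-84,-2,72]])),(255,0,255)))
    crop(s,*b,k,name,cs)
E
python3 -c "
from lv import *
view('pics/18s.png',.15)"; python3 gp.py -37 -33 76
```

```text
time: 17.5
tool_pos: [0.4991, 0.1739, 0.0743]
eef_rot: [-2.925, -1.142, 0.009]
ft_force: [-0.3, 0.5, -0.3]
grip_width: -0.0002
pliers now [-36.4 -31.4  75.8]
t 17.55 pos [0.5003 0.1747 0.0758] yaw 0.7443 F [ 0.8 -0.1 -0.2] grip 0.0
dpos [-0.6  1.6 -0.2] drot [-0.002  0.002  0.003] dist 2.0
```

View pics/18s.png

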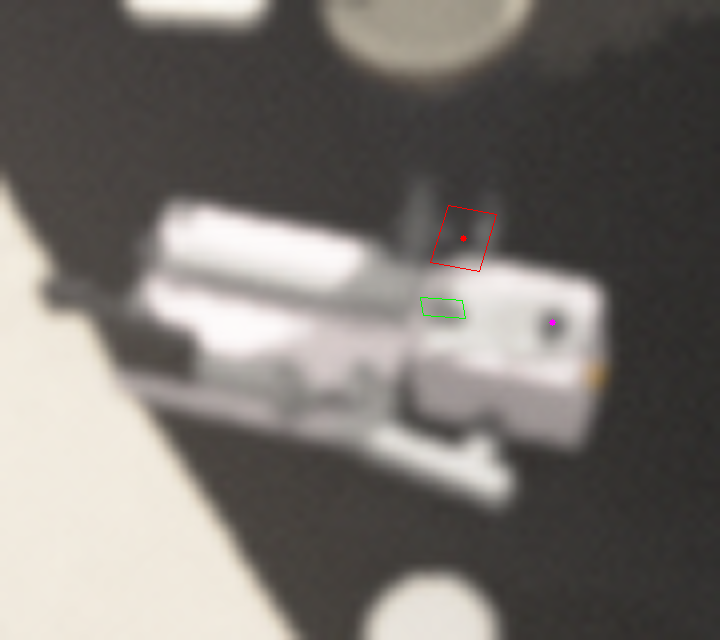

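```bash
python3 -m jog '{"delta_pos":[[2,-12,0],[3,-19,0],[3.5,-27,0],[3.5,-34,0],[1,-44,0],[-2.5,-54,0],[-8,-61,0],[-8,-61,0]],"delta_rot":[[0,0,0],[0,0,0],[0,0,0],[0,0,0],[0,0,0],[0,0,0],[0,0,0],[0,0,0]]}'; 
python3 -c "
from lv import *
view('pics/19s.png',1.05)"; python3 gp.py -50.5 35.4 76
```

```text
time: 18.55
tool_pos: [0.4534, 0.214, 0.0768]
eef_rot: [-2.926, -1.142, 0.001]
ft_force: [0.1, -1.0, 0.9]
grip_width: 0.0
pliers now [-44.2  28.9  76.8]
t 18.6 pos [0.4537 0.2139 0.0768] yaw 0.7437 F [ 0.2  0.2 -1.3] grip -0.0004
dpos [-6.2 -6.5  0.8] drot [-0.001  0.     0.003] dist 9.0
```

View pics/19s.png

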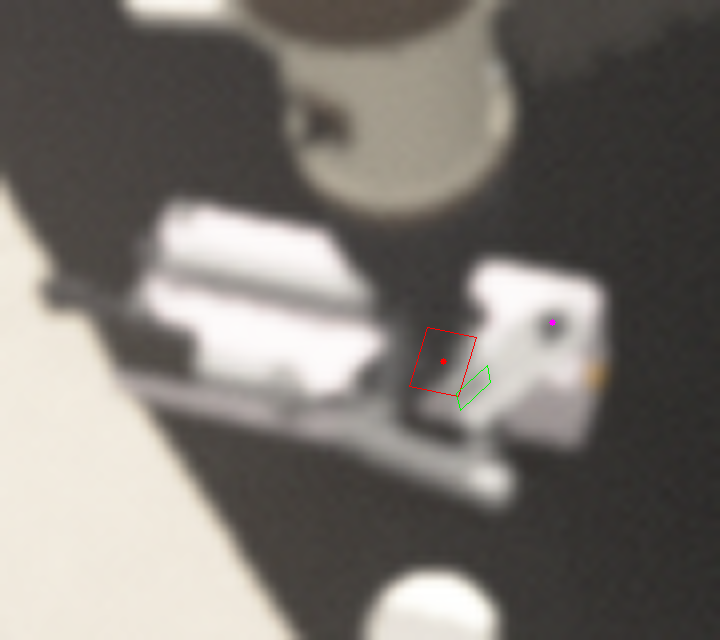

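```bash
python3 -m jog '{"delta_pos":[[-6,-6.5,0],[-13,-10.5,0],[-19.5,-14,0],[-23,-15,0],[-26.5,-16,0],[-26.5,-16,0]],"delta_rot":[[0,0,0],[0,0,0],[0,0,0],[0,0,0],[0,0,0],[0,0,0]]}'; 
python3 -c "
from lv import *
view('pics/20s.png',1.57)"; python3 gp.py -72 45 76
```

```text
time: 19.35
tool_pos: [0.4242, 0.2074, 0.0769]
eef_rot: [-2.927, -1.14, -0.001]
ft_force: [2.3, 0.7, -1.4]
grip_width: 0.0002
pliers now [-70.4  44.1  76.9]
t 19.4 pos [0.4242 0.2074 0.0769] yaw 0.7427 F [ 2.   0.9 -1.2] grip 0.0003
dpos [-1.6 -0.9  0.9] drot [-0.    -0.     0.002] dist 2.0
```

View pics/20s.png

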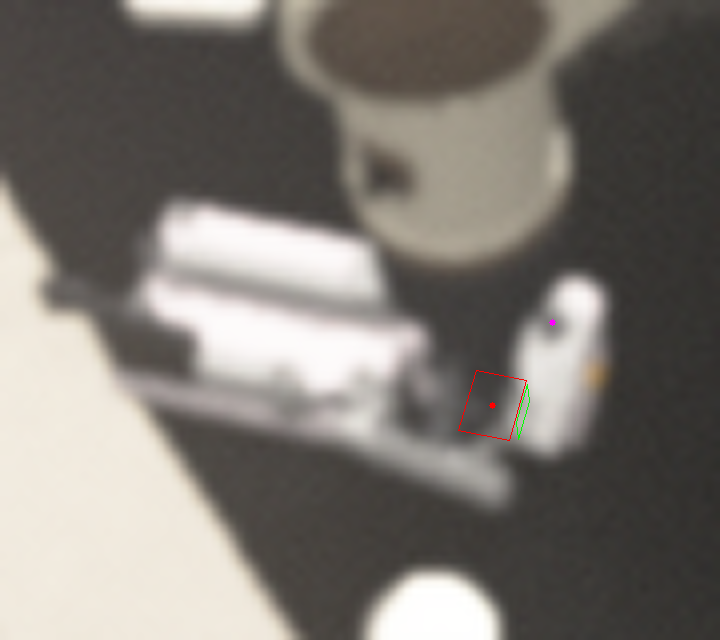

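```bash
python3 -m jog '{"delta_pos":[[-1.5,0,0],[-3,0,0],[-3,0,0]],"delta_rot":[[0,0,0],[0,0,0],[0,0,0]]}'; python3 gp.py -72 45 76
```

```text
time: 19.77
tool_pos: [0.4235, 0.2065, 0.0773]
eef_rot: [-2.926, -1.14, -0.005]
ft_force: [6.5, 3.0, -3.0]
grip_width: 0.0
pliers now [-71.5  43.9  77.3]
t 19.77 pos [0.4235 0.2065 0.0773] yaw 0.743 F [ 6.5  3.  -3. ] grip 0.0
dpos [-0.5 -1.1  1.3] drot [-0.    -0.004  0.002] dist 2.0
```

```bash
python3 -m jog '{"delta_pos":[[8,0,0],[25,0,0],[25,0,-50],[30,-30,-90],[50,-50,-90],[80,-80,-90],[100,-100,-90],[100,-100,-90]],"delta_rot":[[0,0,0],[0,0,0],[0,0,0],[0,0,0],[0,0,0],[0,0,0],[0,0,0],[0,0,0]]}'; 
python3 -c "
from lv import *
view('pics/21s.png',1.57)
t=imaging.camera('top');crop(t,222,150,305,235,6,'pics/21t.png')"; python3 gp.py 141 60 76
```

```text
time: 20.78
tool_pos: [0.4261, 0.349, 0.1666]
eef_rot: [-2.924, -1.145, 0.003]
ft_force: [0.2, -0.6, -0.3]
grip_width: -0.0001
pliers now [ 25.2 144.4 166.1]
t 20.88 pos [0.427  0.3459 0.1661] yaw 0.7438 F [-0.5  0.1 -0.2] grip 0.0001
dpos [115.8  84.7  89.8] drot [0.    0.003 0.003] dist 169.0
```

View pics/21s.png

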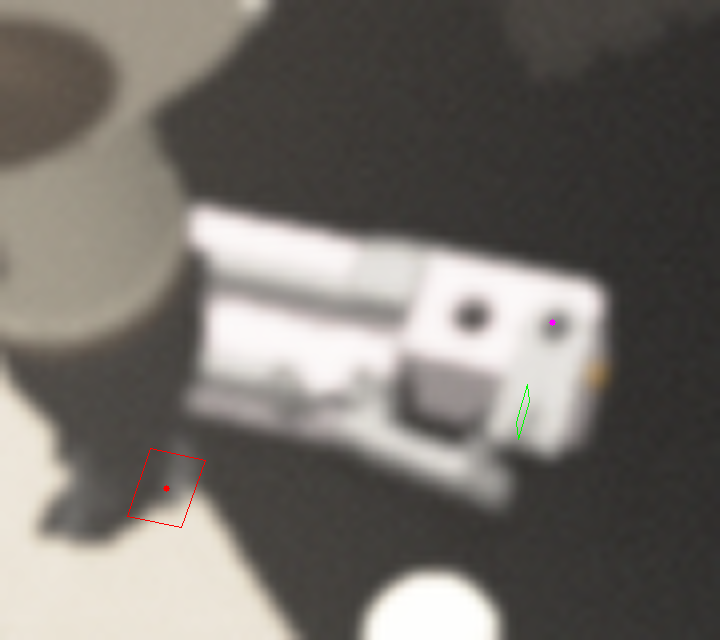

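View pics/21t.png

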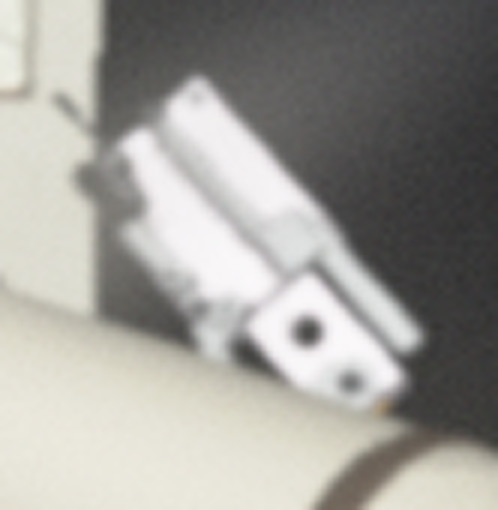

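```bash
python3 - <<'E'
from pl import *
t=np.load("t0.npy"); p=np.load("p0.npy")
fp=lambda x,y:proj("top",toW(p,[[x-11,y-14.5,20],[x+11,y-14.5,20],[x+11,y+14.5,20],[x-11,y+14.5,20]]))
body=lambda x,y:proj("top",toW(p,[[x-38,y-57,95],[x+38,y-57,95],[x+38,y+57,95],[x-38,y+57,95]]))
crop(t,180,100,270,200,6,"pics/22.png",curves("top",p)+[(fp(145,60),(0,0,255)),(fp(145,19),(0,0,255)),(body(145,19),(0,200,200)),(body(145,60),(0,120,120))])
print(ray("top",[[217,166],[228,166],[217,122],[204,166]],0.02).round(3))
E
```

```text
[[0.612 0.39  0.02 ]
 [0.611 0.352 0.02 ]
 [0.768 0.394 0.02 ]
 [0.612 0.435 0.02 ]]
```

View pics/22.png

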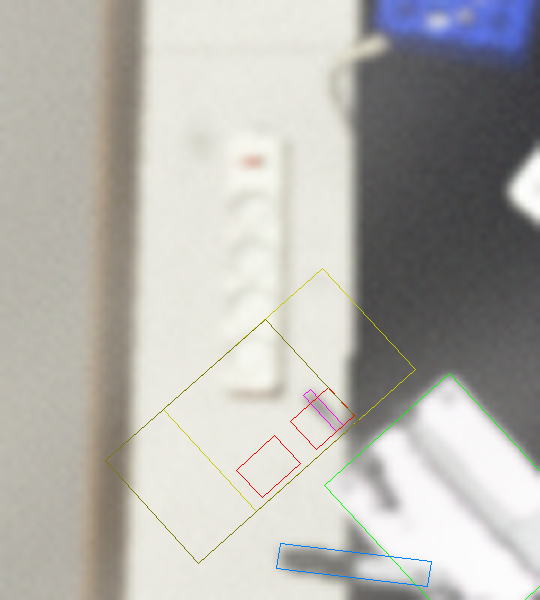

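```bash
python3 gp.py 146 46 110; python3 -m jog '{"delta_pos":[[0,50,0],[45,80,0],[85,98,0],[121,98,0],[121,98,0],[121,98,50],[121,98,50]],"delta_rot":[[0,0,0],[0,0,0],[0,0,0],[0,0,0],[0,0,0],[0,0,0],[0,0,0]]}'; 
python3 -c "
from lv import *
view('pics/23s.png',None,b=(200,160,290,245),k=7)
t=imaging.camera('top');crop(t,180,120,270,200,6,'pics/23t.png')"; python3 gp.py 146 46 26
```

```text
pliers now [ 25.2 144.4 166.1]
t 20.88 pos [0.427  0.3459 0.1661] yaw 0.7438 F [-0.5  0.1 -0.2] grip 0.0001
dpos [120.7  98.7  55.8] drot [0.    0.003 0.003] dist 166.0
time: 21.75
tool_pos: [0.5804, 0.352, 0.1127]
eef_rot: [2.924, 1.139, -0.014]
ft_force: [-0.3, 0.3, -0.4]
grip_width: 0.0001
pliers now [146.3  46.  117.2]
t 21.85 pos [0.5828 0.3551 0.1172] yaw 0.7425 F [-0.6 -0.2  0.1] grip -0.0002
dpos [-0.2 -0.  91.2] drot [-0.     0.002  0.001] dist 91.0
```

View pics/23s.png

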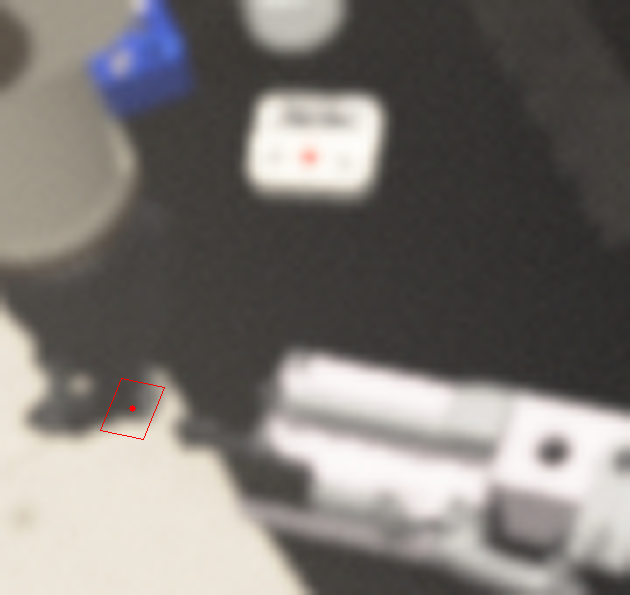

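View pics/23t.png

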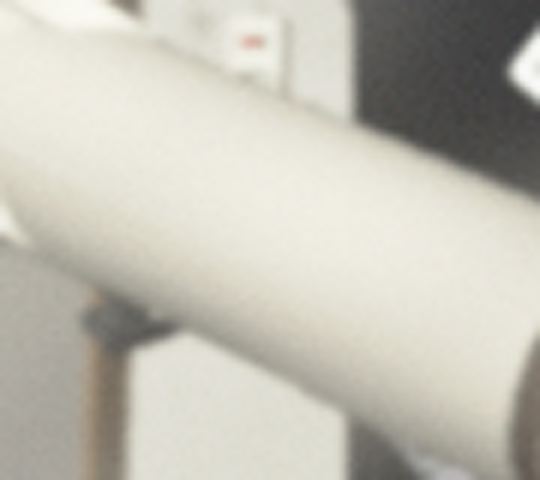

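```bash
python3 -m jog '{"delta_pos":[[0,0,40],[0,0,70],[0,0,85],[0,0,91],[0,0,91]],"delta_rot":[[0,0,0],[0,0,0],[0,0,0],[0,0,0],[0,0,0]]}'; 
python3 -c "
from lv import *
view('pics/24s.png',None,b=(200,160,300,245),k=7)"; python3 gp.py 146 46 26
```

```text
time: 22.48
tool_pos: [0.5839, 0.3566, 0.027]
eef_rot: [-2.927, -1.14, -0.002]
ft_force: [0.5, -0.1, 0.2]
grip_width: 0.0
pliers now [148.4  46.4  27.2]
t 22.52 pos [0.584  0.3568 0.0272] yaw 0.7427 F [ 0.2 -0.4  0.6] grip 0.0001
dpos [-2.4  0.4  1.2] drot [ 0.    -0.002  0.002] dist 3.0
```

View pics/24s.png

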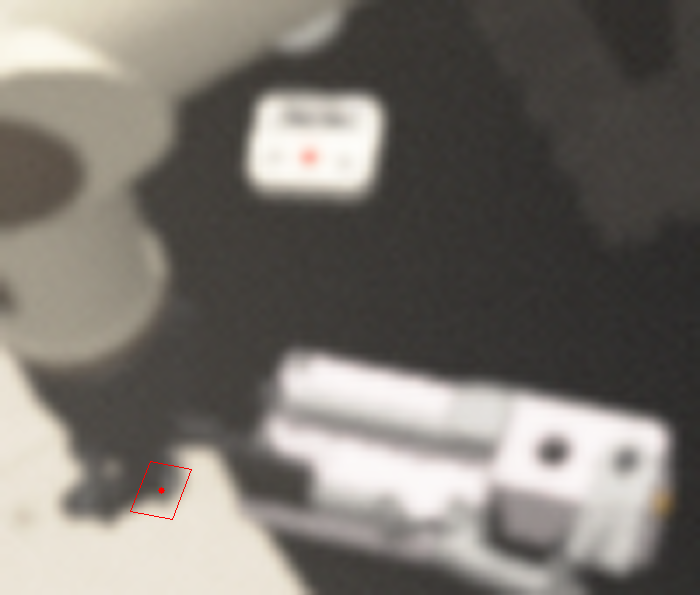

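```bash
python3 -m jog '{"delta_pos":[[-3,6,0],[-3,11,0],[-3,15,0],[-3,19,0],[-3,23,0],[-3,27,0],[-3,27,0]],"delta_rot":[[0,0,0],[0,0,0],[0,0,0],[0,0,0],[0,0,0],[0,0,0],[0,0,0]]}'; 
python3 -c "
from lv import *
view('pics/25s.png',None,b=(200,160,300,245),k=7)"; python3 gp.py 146 46 26
```

```text
time: 23.4
tool_pos: [0.6001, 0.3333, 0.0255]
eef_rot: [2.927, 1.139, 0.0]
ft_force: [-0.0, 0.9, 1.2]
grip_width: -0.0
pliers now [144.5  18.6  25.6]
t 23.45 pos [0.5999 0.3336 0.0256] yaw 0.7421 F [-0.6  1.1  0.1] grip -0.0003
dpos [  1.6 -27.4  -0.4] drot [0.001 0.    0.001] dist 27.0
```

View pics/25s.png

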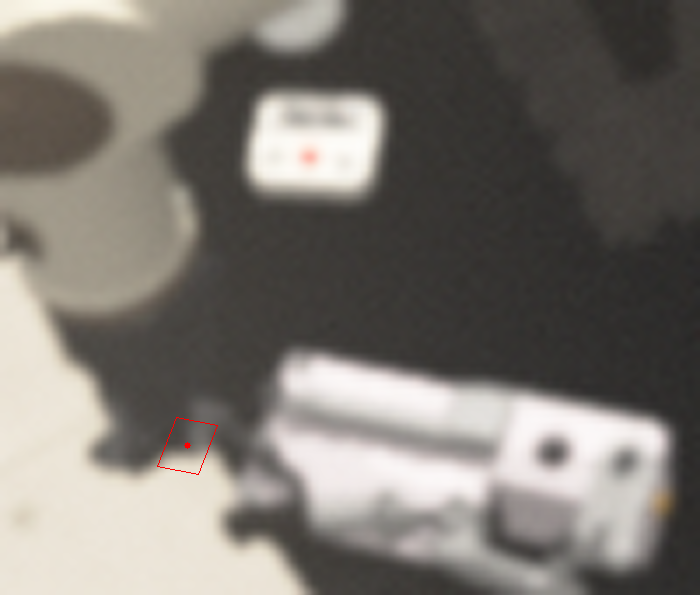

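```bash
python3 -m jog '{"delta_pos":[[0,-10,0],[0,-22,0],[0,-22,-30],[0,-22,-90],[0,-22,-150],[0,-22,-200],[0,-22,-220],[0,-22,-220]],"delta_rot":[[0,0,0],[0,0,0],[0,0,0],[0,0,0],[0,0,0],[0,0,0],[0,0,0],[0,0,0]]}'; 
python3 -c "
from lv import *
s=imaging.camera('side');t=imaging.camera('top');p=np.load('p0.npy')
crop(s,215,195,305,265,8,'pics/26s.png',[]);crop(t,222,140,305,235,6,'pics/26t.png')"; python3 gp.py 146 46 26
```

```text
time: 24.45
tool_pos: [0.5845, 0.3515, 0.2469]
eef_rot: [-2.927, -1.141, -0.004]
ft_force: [0.3, -0.2, -0.4]
grip_width: 0.0001
pliers now [143.5  41.4 243.7]
t 24.55 pos [0.5838 0.3498 0.2437] yaw 0.7432 F [ 0.6 -0.1  0.4] grip 0.0004
dpos [  3.1  -4.6 217.7] drot [0.    0.003 0.002] dist 218.0
```

View pics/26s.png

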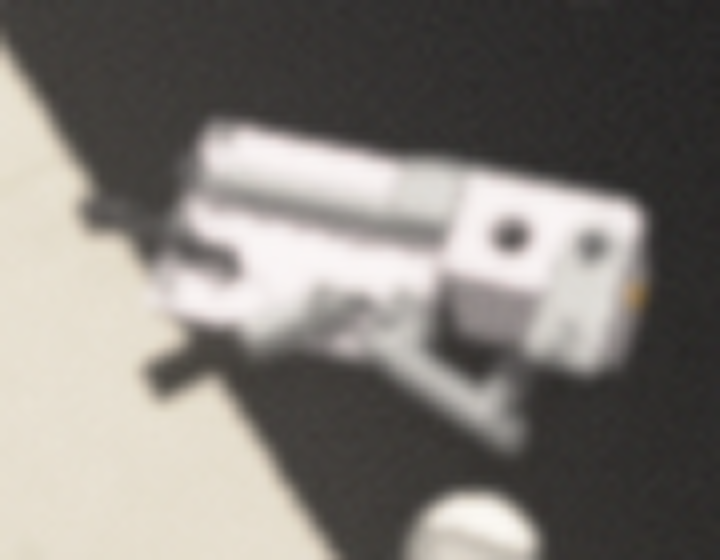

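View pics/26t.png

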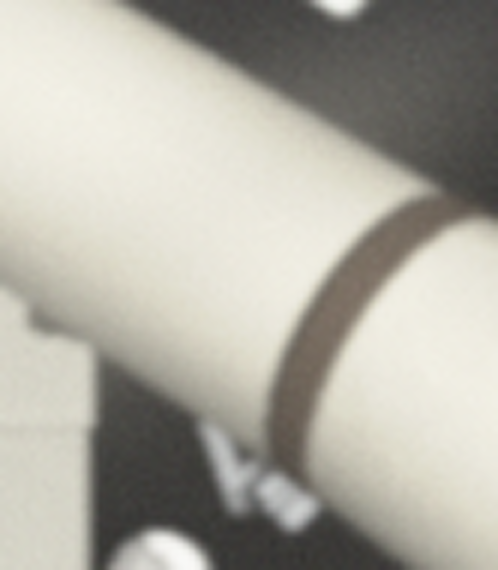

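```bash
python3 -m jog '{"delta_pos":[[0,0,-60],[0,0,-120],[0,0,-180],[0,0,-240],[0,0,-290],[0,0,-290]],"delta_rot":[[0,0,0],[0,0,0],[0,0,0],[0,0,0],[0,0,0],[0,0,0]]}'; python3 go.py 0.42 0.0 0.55 0.6; python3 -c "
from cell import r;print(r.sense()['joint_pos'].round(2))"
```

```text
time: 25.3
tool_pos: [0.5848, 0.3517, 0.5379]
eef_rot: [-2.926, -1.139, -0.005]
ft_force: [-0.5, 1.0, -0.3]
grip_width: 0.0
t 25.3 pos [0.5848 0.3517 0.5379] yaw 0.7427 F [-0.5  1.  -0.3] grip 0.0
dpos [-359.2  147.6  -13.5] drot [-0.001 -0.004  0.143] dist 389.0
[-0.1   0.59 -1.01  0.89  0.52  1.86 -1.69]
```

```bash
python3 -m jog '{"delta_pos":[[-55,23,0],[-110,46,0],[-165,69,0],[-220,92,0],[-275,115,0],[-330,136,0],[-359,148,0],[-359,148,0]],"delta_rot":[[0,0,0],[0,0,0.03],[0,0,0.06],[0,0,0.09],[0,0,0.12],[0,0,0.14],[0,0,0.14],[0,0,0.14]]}'; python3 go.py 0.42 -0.2 0.55 0.45; python3 -c "
from cell import r;print(r.sense()['joint_pos'].round(2))"
```

```text
time: 26.3
tool_pos: [0.4189, -0.0056, 0.5338]
eef_rot: [-3.003, -0.918, 0.005]
ft_force: [0.8, 0.2, -0.5]
grip_width: 0.0003
t 26.3 pos [ 0.4189 -0.0056  0.5338] yaw 0.5933 F [ 0.8  0.2 -0.5] grip 0.0003
dpos [-107.8  161.8  -16.2] drot [-0.002  0.003  0.143] dist 195.0
[ 1.05 -0.13 -0.96  1.55 -0.11  1.67 -0.88]
```

```bash
python3 -m jog '{"delta_pos":[[-36,54,-10],[-72,108,-10],[-108,162,-10],[-108,162,-10],[-108,162,-10]],"delta_rot":[[0,0,0.05],[0,0,0.1],[0,0,0.14],[0,0,0.14],[0,0,0.14]]}'; python3 - <<'E'
from bl import *
t=imaging.camera("top");s=imaging.camera("side");p=np.load("p0.npy")
np.save("t1.npy",t);np.save("s1.npy",s)
def M2(n,yb,q):
    c,sn=np.cos(q),np.sin(q)
    L=[[-84+a*c,yb+a*sn,87] for a in(38,56)]
    cov=[[-84+a*c-b*sn,yb+a*sn+b*c,70] for a,b in((0,-15),(58,-15),(58,15),(0,15))]
    top=[[x-60,y+yb,66] for x,y in((-38,-23),(38,-23),(38,23),(-38,23))]
    return [(proj(n,toW(p,L)),(0,0,255)),(proj(n,toW(p,cov)),(255,128,0)),(proj(n,toW(p,top)),(0,255,0))]
crop(t,222,150,305,235,6,"pics/a.png");crop(t,250,180,300,235,11,"pics/b.png",M2("top",-2,1.57))
cv2.imwrite("pics/27t.png",cv2.resize(np.hstack([cv2.resize(cv2.imread("pics/a.png"),(498,605)),cv2.imread("pics/b.png")]),(800,460)))
crop(s,215,195,305,265,5,"pics/a.png");crop(s,265,205,305,250,8,"pics/b.png",M2("side",-2,1.57))
a=cv2.imread("pics/a.png");b=cv2.imread("pics/b.png");o=np.zeros((360,780,3),np.uint8);o[:350,:450]=a;o[:360,455:775]=b;cv2.imwrite("pics/27s.png",o)
t0=np.load("t0.npy");d=np.abs(t.astype(int)-t0).max(2)
cv2.imwrite("pics/27d.png",np.hstack([t[:,:400,::-1],(np.clip(d*3,0,255).astype(np.uint8)[:,:400,None].repeat(3,2))]))
E
```

```text
time: 26.92
tool_pos: [0.4236, -0.1955, 0.544]
eef_rot: [-3.053, -0.721, 0.001]
ft_force: [0.0, 1.7, 0.0]
grip_width: -0.0
```

View pics/27t.png

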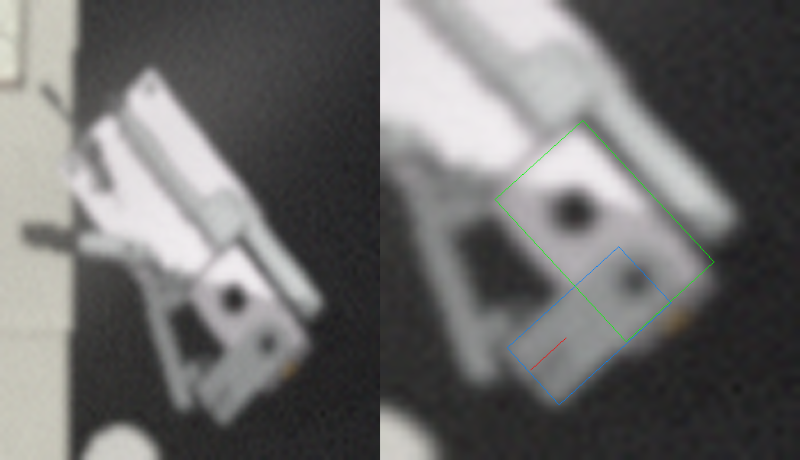

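View pics/27s.png

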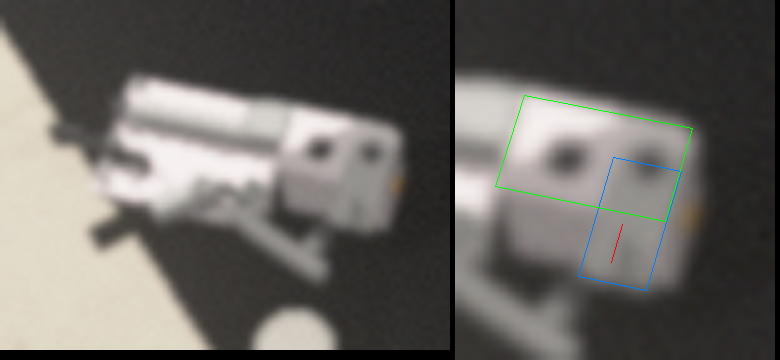

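View pics/27d.png

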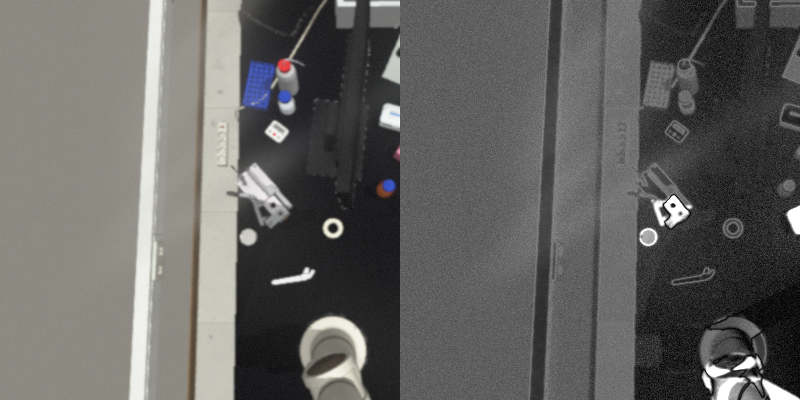

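```bash
python3 -m jog '{"delta_pos":[[0,0,0],[0,0,0]],"delta_rot":[[0,0,0],[0,0,0]]}'; python3 -c "
from cell import job_done
print(job_done())"
```

```text
time: 27.28
tool_pos: [0.4233, -0.1949, 0.5461]
eef_rot: [3.056, 0.723, 0.0]
ft_force: [0.4, -0.5, 0.3]
grip_width: 0.0003
the job is handed in; nothing more can be done
None
```

The job is finished and handed in at about 27 s of the 72 s allowed. As far as the cameras and force readings show, every step was completed in the order you asked.

- **Seating the block:** I picked the silver block, not the blue or pink look-alikes. I carried it over the monitor and stood it on the seat, with its +x end toward the handles.
- **Locking:** I pushed the handle until it stopped moving, at about 17 N. It stayed locked by itself after I backed off.
- **Port cover:** I turned the cover until the force rose from about 2 N to 7 N with almost no movement, which I took as its stop. In both views it lies parallel to the 1.57 rad model, and the port is uncovered.
- **Release:** I pushed the lever about 13 mm. The handle sprang open and the lever returned to rest.

**Last checks:** The block stands in the open jaws, against or very near the fixed jaw because closing slid it that way. Comparing the first and last top pictures shows no shift in the tin, tape, timer or bottle; the tin differs only in brightness. I did not check the spares tub separately in that comparison. The arm is clear of everything and reads close to zero force.

**Disagreements:** The side camera placed things about 1 px off from the top camera, which is 3–5 mm. That was within the 7 mm of play in the jaws. Before the job the cover appeared to be slightly open already, at about 0.1 to 0.15 rad.

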